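Snap the retaining clip onto the agitator pivot pin

ROBOT

A 6-joint arm with a two-finger parallel gripper is mounted at the origin on a cart in front of the work surface, level with it; the furniture and walls round the work are solid. World frame = base frame: x ahead of the robot, y to its left, z up, the work surface at z = 0. Lengths are in m, angles in rad, forces in N, time in s.
With the tool pointing down it reaches from about 0.375 to 0.9 m from the base axis. Payload 3.1 kg.
Tool frame: the origin (TCP) lies on the mounting face of the last link; the fingertips stand 182 mm ahead of it and the grasp point (between the pads) lies 164 mm ahead of it; z points along the fingers, y is the direction in which the jaws open and shut (so a half turn about z gives the same grasp; the last joint's range is limited). The gripper opens to 87 mm and grips with 3 to 60 N. Pads are 19 mm wide; open, the fingers measure 117 mm over their backs; the gripper's body (75 mm by 190 mm) begins 51 mm behind the grasp point.
Start: joints at [1.069, 0.527, 1.433, -0, 1.181, -0.178], TCP at [0.198, 0.593, 0.405] pointing down, gripper open.
Joint ranges: [-3.08, 3.08], [-0.75, 2.2], [0.22, 2.44], [-1.43, 4.57], [0, 2.65], [-2.85, 2.85]. Speed limits (rad/s): [2.79, 2.79, 3.14, 3.14, 3.14, 3.14].

INTERFACE

Orientations are given as a 3x3 rotation matrix whose columns are the frame's x, y, z axes.
In Python, from workcell import env, eyes gives the robot as it stands.
- The arm moves only by the tool servo_tool, never from a script. Its argument "steps" is a list that holds one entry, the list of rows, each a list of 7 numbers: the turn, a rotation vector about the tool's x, y, z in rad, then the shift along the tool's x, y, z in mm, then the opening, from -1 (shut) to 1 (fully open). A call has exactly 10 rows; each row is the pose to reach, as a shift and turn from the pose measured when the call began, along the tool's axes at that moment; what a row does not reach only later rows make up. A row lasts 1/12 s, in which the tool goes at most 41.7 mm and 7.16 degrees, less where a joint would pass 70% of its speed; a pose out of reach is approached as far as the arm can. A call with a gripper value outside its range is refused whole. The fingers move at their own pace and stop on an object; "force" is the grip in N (left out, the last holds). Time passes only in rows, so rows that repeat a pose let the fingers close, or fill a call up. It gives the time, the measured TCP pose, the force and the opening at its end, in the units of the state.
- env.read_state(): the state, without advancing time (a new reading comes with each control period).
- eyes.grab_frame(name): name is "side" or "top"; returns the picture (420x560x3 uint8, red, green, blue); there is no depth.
- eyes.calibration(name): a dict with "fx", "fy", "cx", "cy" (pixels), "k1" (the pictures are not rectified: a ray, as slopes to the right and down, at radius r is drawn at 1 + k1 r^2 times it, then the intrinsics apply), "rvec" (rotation vector, rad) and "tvec" (3), from world to camera coordinates, as OpenCV has them. Camera axes: x right, y down, z forward; pixel columns grow to the right and rows downward; lengths in m; the calibration is good to about 2 mm. A picture is of the moment at which its call begins. calibration takes no time and is no camera call.
- env.hand_in(): hands the job in, once; it reports no verdict.
The state is a dict: "time_s": time; "joint_pos": joint angles; "joint_vel": joint speeds; "tau": joint torques, N m; "position": TCP position; "ee_rot": TCP orientation; "wrist_force": force on the tool from outside, world axes, zero at the start; "wrist_torque": the same for the moment, N m; "width": finger opening in m.
Only numpy, scipy, OpenCV 4.12 (cv2) and the standard library are available. Lean on these libraries where they do the work, as an engineer would, in place of code of your own. Each camera call takes 0.05 s, during which the arm holds its last target.

TASK

Take the fork tool out of its rack and, with the fork and not the fingers, push the split clip along the bracket's plate onto the groove of the pivot pin until it snaps home around the pin; the pin is sprung and gives way, so keep pushing until you feel the snap and stop there, without ramming it. Then hang the fork back in its rack as it was and let go; leave the paint jar, the tape roll and the wood block where they are.

Things in the scene. Friction and masses are not known exactly. Their poses are not given: they have to be found in the camera images.
- bracket: Grey C-shaped tensioner bracket, fixed. Origin at worktop level under the pin's rest position, z up, +x from the open front to the back wall: the way the clip is pushed. On its aluminium plate (top 40 mm up, x -115 to +61 mm, y +-45) stands an upright steel pin, 22 mm thick, that runs up to an overhanging arm. A dark lever on the pin, 68 to 82 mm up, sticks out to y=-85 mm. Foot 196 x 116 mm.
- pin_groove (a point): Point on the pin's axis at the bottom of its groove, level with the plate's top (bracket frame 0, 0, 40 mm at rest). The groove, 16 mm in diameter and 7.5 mm high, lies directly on the plate. The pin is sprung (about 0.4 N/mm): pushed along bracket +x it backs off, usually 5 to 22 mm before the clip snaps on, at most 30 mm to a hard stop, and comes back when let go.
- overhang_edge (a point): Middle of the front lower edge of the bracket's overhanging arm (bracket frame -52, 0, 98 mm). The arm is 34 mm wide and 16 mm thick and reaches from here over the pin to the back wall, so an upright tool handle cannot get at the pin: it must lean back towards the open front.
- clip: Dark split clip, 5 mm thick, loose on the plate in front of the pin. Origin on its underside, at the point that lies on the pin's axis when home; z up, +x out of its open mouth (within 0.25 rad of bracket x at the start). Two springy arms, 30 mm wide over all, noses 12 mm apart at x=+6 mm, flared to x=+14 mm. It snaps on at a push of 10 to 22 N (felt at the hand).
- clip_back (a point): Middle of the rear face of the clip's straight back bar, at half thickness (clip frame -16, 0, 2.5 mm). The bar is 29 mm wide and 7 mm thick. A tab 8 mm wide sticks out rearwards from its middle, 9 mm beyond this face.
- fork: Fork tool, about 0.13 kg, hanging upright in the rack. Origin: middle of its collar's underside; z up along the handle, fork towards x. Collar 30 (x) x 54 (y) x 5 mm; black handle above it 24 (x) x 16 (y) mm, top at z=74 mm; shank 10 x 12 mm down to z=-45 mm, where the flat fork is cranked off along (0.819, 0, -0.574), 42 mm long: level when the handle leans back 35 degrees.
- fork_grip (a point): Middle of the fork's handle, 42 mm above the fork's origin; pinch the 16 mm width, across the fork's y.
- fork_tip (a point): Midway between the ends of the two tines, at half thickness (fork frame 34.4, 0, -69.1 mm). The fork is 28 mm wide and 5 mm thick; each tine is 24 mm long and 7.5 mm wide; the 13 mm gap between them takes the clip's tab, so that the tine ends bear on the clip's back bar.
- rack: Fixed rack: base 96 x 100 mm, two upright aluminium cheeks, 50 mm along x, 10 mm thick, tops 115 mm up, 36 mm apart (y +-18), open above, in front and behind. Origin: centre of the underside, z up, x along the cheeks. The fork hangs between them, collar on their tops (fork origin near rack 0, 0, 115 mm, fork x along rack x); it lifts straight up.
- jar: Bystander: dark paint jar, diameter 48 mm, 66 mm tall; origin at the centre of its underside.
- tape_roll: Bystander: roll of masking tape lying flat, diameter 68 mm, 24 mm high; origin at the centre of its underside.
- wood_block: Bystander: wooden block 40 x 85 x 34 mm; origin at the centre of its underside.

How it is judged:
By the outcome, as a careful person would: the job done as asked, in the order asked, and still so for the second after the job is handed in, with the robot touching nothing.
It also fails if it takes over 66 s, if anything falls off the work surface, if the arm or the gripper's body presses on something with over 40 N, if the wrist force passes 120 N, or if a joint passes its speed limit or range.

## Working session

There is one attempt and no reset: what is moved stays moved. The work goes in short steps, Python scripts to look and compute and a tool call to move; the robot and the scene stay as the last step left them, time stands still between calls to the robot, and variables do not carry over. Pictures are saved under pics/ and viewed, and the job is handed in when it is done.

Besides the shell and the picture viewer there is one more tool, called after ">>>" as name(argument=value, ...) on one line, values as JSON. servo_tool: Moves the arm, as the interface text tells. Its arguments: {"type":"object","properties":{"steps":{"type":"array","items":{"type":"array","items":{"type":"array","items":{"type":"number"}}}},"force":{"type":"number"}},"required":["steps"]}

```bash
mkdir -p pics; ls; python3 - <<'E'
from workcell import env, eyes
import cv2
for n in("side","top"):
    f=eyes.grab_frame(n); cv2.imwrite(f"pics/{n}0.png",f[:,:,::-1]); print(eyes.calibration(n))
print(env.read_state())
E
```

```text
pics
{'fx': 410.81153149009947, 'fy': 410.81153149009947, 'cx': 281.6105217412849, 'cy': 212.63357069521635, 'k1': -0.013422572936990724, 'rvec': array([ 1.98518006, -0.64982069,  0.38681416]), 'tvec': array([-0.43732849,  0.27137185,  0.71435524])}
{'fx': 430.0346659961565, 'fy': 430.0346659961565, 'cx': 279.8081253256984, 'cy': 216.83125890979937, 'k1': -0.13213990197229192, 'rvec': array([ 2.15369685, -2.20964709,  0.06297337]), 'tvec': array([0.04144747, 0.5490568 , 1.18656822])}
{'time_s': 0.1, 'joint_pos': array([ 1.06951093e+00,  5.28404877e-01,  1.43377649e+00, -7.66230215e-06,
        1.18141378e+00, -1.78496087e-01]), 'joint_vel': array([-0.00098797, -0.00441004, -0.00238381,  0.00240376, -0.00069123,
        0.00052088]), 'tau': array([-8.85523896e-04, -4.40988100e+01, -1.77149016e+01,  6.34764391e-02,
        5.34510158e-02, -4.67011500e-05]), 'position': array([0.19807852, 0.59245715, 0.40384893]), 'ee_rot': array([[-9.48355062e-01,  3.17209336e-01, -9.56088086e-04],
       [ 3.17210585e-01,  9.48353494e-01, -1.75952446e-03],
       [ 3.48571892e-04, -1.97193519e-03, -9.99997995e-01]]), 'wrist_force': array([ 0.8658084 , -0.4139133 , -1.33242268]), 'wrist_torque': array([-0.00113532,  0.02559634,  0.00563958]), 'width': 0.08690322065225849}
```

View pics/side0.png

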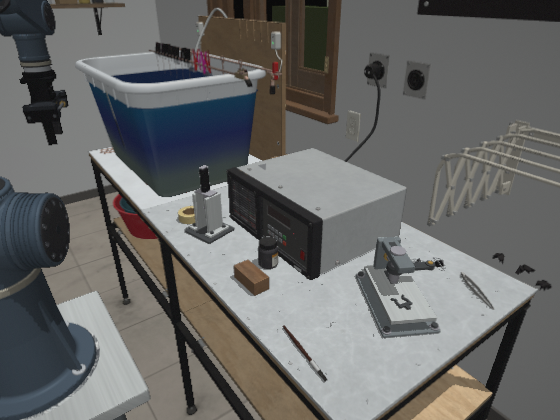

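View pics/top0.png

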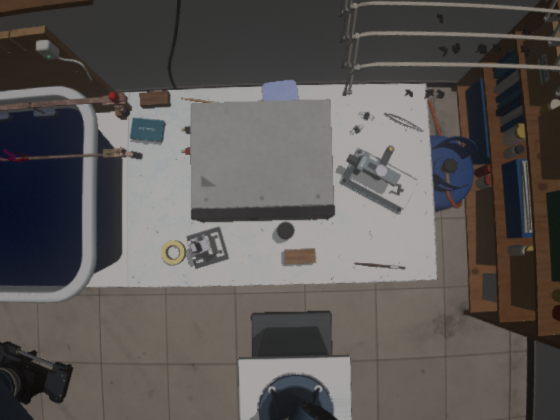

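```bash
cat > h.py <<'E'
import numpy as np, cv2
from workcell import env, eyes
def cal(n):
    c=eyes.calibration(n); K=np.array([[c['fx'],0,c['cx']],[0,c['fy'],c['cy']],[0,0,1]])
    return K,np.array([c['k1'],0,0,0,0]),np.array(c['rvec']),np.array(c['tvec'])
def ray(n,uv):
    K,d,r,t=cal(n); p=cv2.undistortPoints(np.array([[uv]],float),K,d)[0,0]
    R=cv2.Rodrigues(r)[0]; return -R.T@t, R.T@np.array([p[0],p[1],1.])
def onz(n,uv,z):
    o,v=ray(n,uv); return o+v*(z-o[2])/v[2]
def proj(n,P):
    K,d,r,t=cal(n); return cv2.projectPoints(np.array(P,float).reshape(-1,3),r,t,K,d)[0][:,0]
def tri(uvs,uvt):
    o1,v1=ray('side',uvs);o2,v2=ray('top',uvt)
    A=np.stack([v1,-v2],1); s=np.linalg.lstsq(A,o2-o1,rcond=None)[0]
    a=o1+s[0]*v1;b=o2+s[1]*v2; return (a+b)/2,np.linalg.norm(a-b)
def crop(n,out,x0,y0,w,h,s,img=None):
    f=eyes.grab_frame(n) if img is None else img
    c=f[y0:y0+h,x0:x0+w,::-1]; c=cv2.resize(c,None,fx=s,fy=s,interpolation=cv2.INTER_CUBIC)
    cv2.imwrite(out,c); return f
E
python3 - <<'E'
from h import *
s=cv2.imread('pics/side0.png')[:,:,::-1];t=cv2.imread('pics/top0.png')[:,:,::-1]
crop('side','pics/s_br.png',340,220,110,120,5,s)
crop('side','pics/s_rk.png',160,150,100,100,6,s)
crop('top','pics/t_br.png',325,130,100,90,6,t)
crop('top','pics/t_rk.png',150,215,100,70,7,t)
E
```

```text
(no output)
```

View pics/s_br.png

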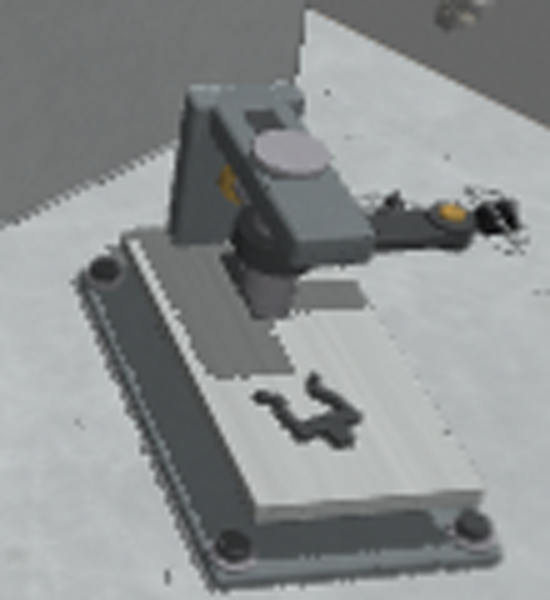

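View pics/s_rk.png

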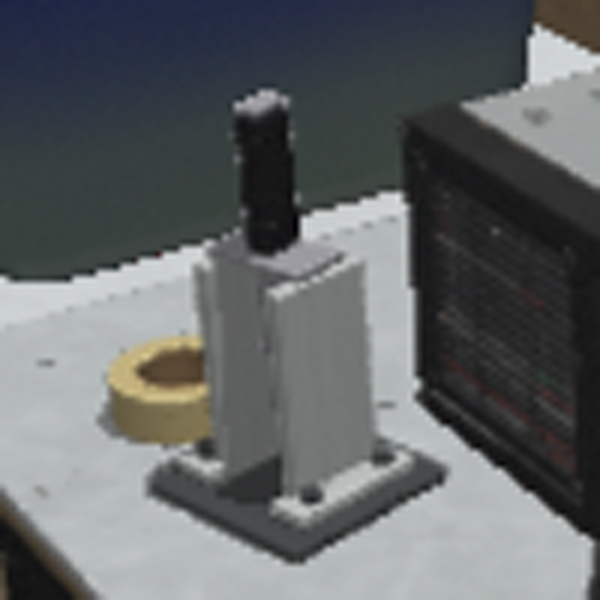

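View pics/t_br.png

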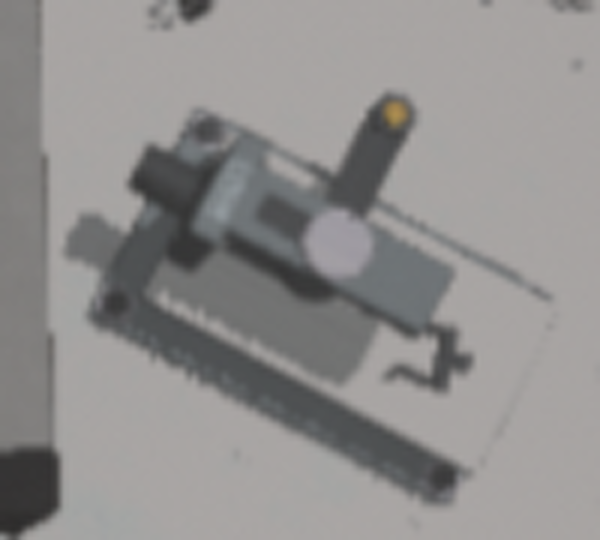

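View pics/t_rk.png

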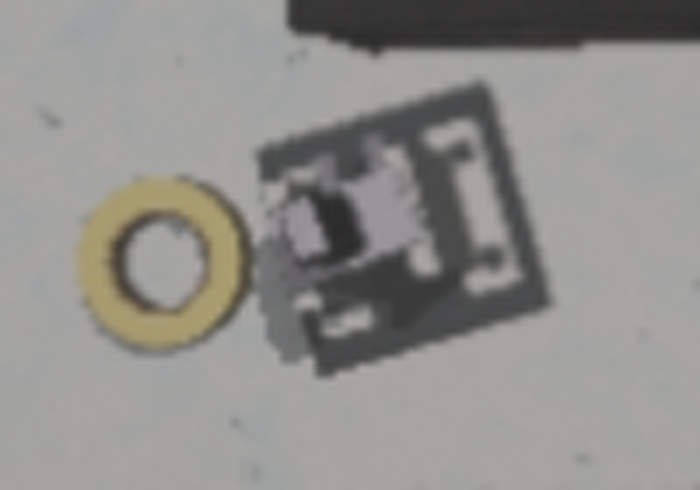

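```bash
python3 - <<'E'
from h import *
np.set_printoptions(precision=4,suppress=True)
for n in('side','top'):print(n,ray(n,(280,210))[0])
S=lambda x,y:(160+x/6-.4,150+y/6-.4); T=lambda x,y:(150+x/7-.4,215+y/7-.4)
Sb=lambda x,y:(340+x/5-.4,220+y/5-.4); Tb=lambda x,y:(325+x/6-.4,130+y/6-.4)
print('rack base top view z~.008');
for p in [(262,150),(485,80),(550,300),(320,377)]: print(onz('top',T(*p),.006))
print('rack base side, bottom outline')
for p in [(148,492),(297,562),(447,475)]: print(onz('side',S(*p),0.0))
print('handle top',tri(S(264,102),T(305,227)), onz('top',T(305,227),.189))
print('bracket plate corners side z.04')
for p in [(258,508),(482,490),(128,235)]: print(onz('side',Sb(*p),.04))
print('plate corners top z.04')
for p in [(470,472),(553,298),(155,290)]: print(onz('top',Tb(*p),.04))
print('arm cap', tri(Sb(292,150),Tb(338,243)))
print('foot side z0');
for p in [(212,590),(500,560),(78,285)]: print(onz('side',Sb(*p),0))
print('foot top');
for p in [(445,503),(90,315)]: print(onz('top',Tb(*p),0.0))
print('overhang edge lower front mid: side (325? )')
for p in [(303,268),(370,262)]: print(onz('side',Sb(*p),.098))
for p in [(303,243),(372,233)]: print('up',onz('side',Sb(*p),.114))
for p in [(418,332),(455,268)]: print('top up',onz('top',Tb(*p),.114))
print('clip side z=.045')
for p in [(262,397),(313,380),(345,440),(300,437),(358,412)]: print(onz('side',Sb(*p),.043))
print('clip top')
for p in [(390,375),(462,362),(440,385),(445,330)]: print(onz('top',Tb(*p),.043))
E
```

```text
side [ 0.0578 -0.6617  0.5779]
top [0.4679 0.016  1.2215]
rack base top view z~.008
[0.5029 0.2932 0.006 ]
[0.5291 0.2012 0.006 ]
[0.4395 0.1763 0.006 ]
[0.4103 0.2708 0.006 ]
rack base side, bottom outline
[0.4114 0.2713 0.    ]
[0.4387 0.1782 0.    ]
[0.5289 0.2039 0.    ]
handle top (array([0.471 , 0.2371, 0.1871]), np.float64(0.0005770878619795305)) [0.4707 0.2368 0.189 ]
bracket plate corners side z.04
[ 0.5598 -0.3195  0.04  ]
[ 0.6348 -0.363   0.04  ]
[ 0.6468 -0.1708  0.04  ]
plate corners top z.04
[ 0.5634 -0.3156  0.04  ]
[ 0.644  -0.3592  0.04  ]
[ 0.6517 -0.1718  0.04  ]
arm cap (array([ 0.6584, -0.2403,  0.1176]), np.float64(0.00039809735807237365))
foot side z0
[ 0.5487 -0.3131  0.    ]
[ 0.6502 -0.3686  0.    ]
[ 0.6435 -0.148   0.    ]
foot top
[ 0.5521 -0.314   0.    ]
[ 0.6466 -0.1464  0.    ]
overhang edge lower front mid: side (325? )
[ 0.622 -0.279  0.098]
[ 0.646 -0.292  0.098]
up [ 0.6157 -0.2815  0.114 ]
up [ 0.6421 -0.2929  0.114 ]
top up [ 0.6192 -0.2747  0.114 ]
top up [ 0.6471 -0.2926  0.114 ]
clip side z=.045
[ 0.6066 -0.2809  0.043 ]
[ 0.631  -0.2861  0.043 ]
[ 0.6127 -0.3166  0.043 ]
[ 0.6001 -0.3052  0.043 ]
[ 0.6299 -0.3091  0.043 ]
clip top
[ 0.6091 -0.2792  0.043 ]
[ 0.6144 -0.3134  0.043 ]
[ 0.604  -0.3025  0.043 ]
[ 0.6296 -0.3062  0.043 ]
```

```bash
python3 - <<'E'
from h import *
s=cv2.imread('pics/side0.png')[:,:,::-1];t=cv2.imread('pics/top0.png')[:,:,::-1]
crop('side','pics/s_cl.png',385,285,35,30,18,s)
crop('top','pics/t_cl.png',380,175,35,30,18,t)
np.set_printoptions(precision=1,suppress=True)
for yaw in(15.3,195.3):
    a=np.radians(yaw);R=np.array([[np.cos(a),-np.sin(a),0],[np.sin(a),np.cos(a),0],[0,0,1]])
    P=[np.array([.4703,.2363,.115])+R@np.array(q)/1000 for q in[(34.4,10,-69),(34.4,-10,-69),(10,0,-50),(0,0,-45),(15,27,5),(-15,27,5),(15,-27,5),(-15,-27,5),(0,0,74)]]
    print('side',((proj('side',P)-[160,150]+.4)*6).tolist()); print('top',((proj('top',P)-[150,215]+.4)*7).tolist())
E
```

```text
side [[332.06545848919535, 361.64570831534616], [362.5030888479869, 374.4370641909562], [304.27853867042325, 350.7133428081693], [286.64331134404154, 348.9570875572623], [260.60516689356615, 219.48464267289455], [208.7792297847626, 242.06439488267375], [345.2308810946041, 251.92005551171343], [293.5862695150205, 275.78004647636385], [262.28709200149876, 98.59549895867993]]
top [[334.88021555667416, 150.54725667467156], [383.2278994050861, 135.96733591374846], [366.9366900989216, 202.54045321637457], [371.6474120868828, 227.42310918632847], [265.20457265813997, 209.5056643798022], [287.579287062138, 287.7343488066636], [404.40496797726826, 167.6045697306007], [427.0685064829014, 245.9331617883361], [306.3946520325298, 228.13212413087246]]
side [[248.27212579764318, 432.9438552839238], [217.6778506522055, 419.0043016004641], [270.7413310011775, 367.2164115427641], [286.64331134404154, 348.9570875572623], [293.5862695150205, 275.78004647636385], [345.2308810946041, 251.92005551171343], [208.7792297847626, 242.06439488267375], [260.60516689356615, 219.48464267289455], [262.28709200149876, 98.59549895867993]]
top [[431.92693507284156, 304.32777301539005], [383.36813783632965, 318.84181869057824], [381.28170734094584, 252.27442926920077], [371.6474120868828, 227.42310918632847], [427.0685064829014, 245.9331617883361], [404.40496797726826, 167.6045697306007], [287.579287062138, 287.7343488066636], [265.20457265813997, 209.5056643798022], [306.3946520325298, 228.13212413087246]]
```

View pics/s_cl.png

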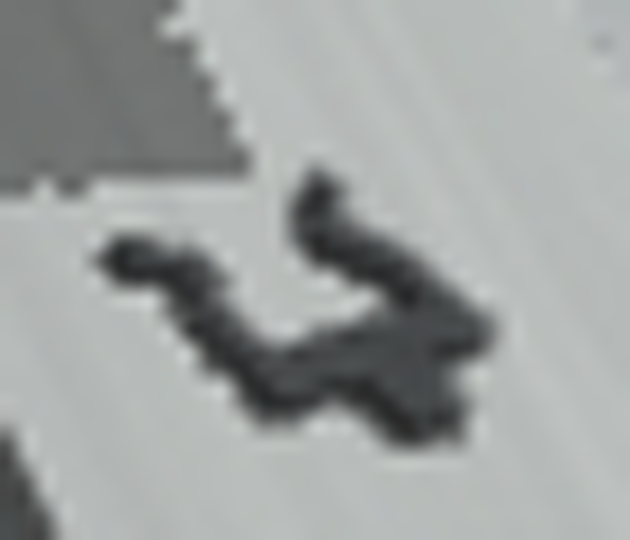

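View pics/t_cl.png

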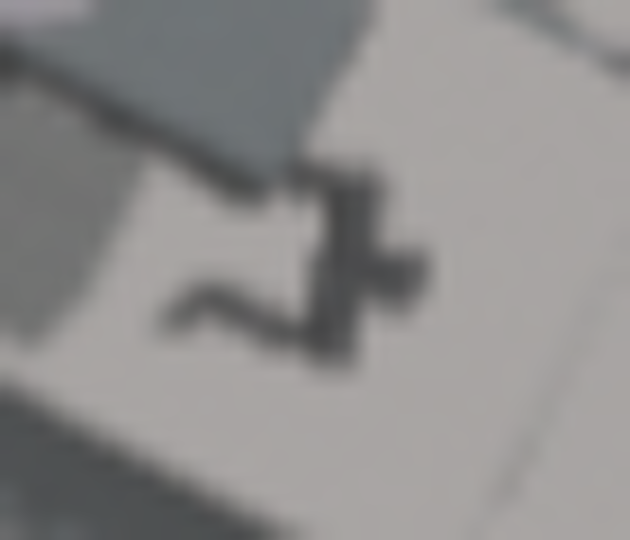

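```bash
python3 - <<'E'
from h import *
np.set_printoptions(precision=4,suppress=True)
S=lambda x,y:(385+x/18-.5,285+y/18-.5); T=lambda x,y:(380+x/18-.5,175+y/18-.5)
O=np.array([.657,-.2398]);a=np.radians(60.6);ux=np.array([np.cos(a),np.sin(a)]);uy=np.array([-ux[1],ux[0]])
def show(l,n,p,z):
    q=onz(n,p,z); print(l,q, 'br mm',(q[:2]-O)@ux*1e3,(q[:2]-O)@uy*1e3)
for l,p in dict(rearL=(352,368),rearR=(384,182),frontL=(310,300),frontR=(330,195),tabA=(428,260),tabB=(405,316),nose=(162,328)).items(): show(l,'top',T(*p),.0435)
print()
for l,p,z in [('L rear low',(275,425),.04),('tab low',(405,445),.04),('tab lowR',(462,435),.04),('R rear low',(490,345),.041),('inner bar L',(270,345),.045),('inner bar R',(370,305),.045),('noseL',(100,258),.0435),('noseR',(320,165),.0435),('neckL',(215,265),.043),('neckR',(300,240),.043)]: show(l,'side',S(*p),z)
E
```

```text
rearL [ 0.6005 -0.3054  0.0435] br mm -84.88348360479996 16.985984244077688
rearR [ 0.6293 -0.3119  0.0435] br mm -76.36688357244347 -11.283343841107595
frontL [ 0.6112 -0.2993  0.0435] br mm -74.32781555669884 10.649087902917344
frontR [ 0.6275 -0.3033  0.0435] br mm -69.77960994356694 -5.45337653801294
tabA [ 0.617  -0.3182  0.0435] br mm -87.91067605938908 -3.6750573496930716
tabB [ 0.6084 -0.3141  0.0435] br mm -88.61394125730405 5.832558273802777
nose [ 0.6074 -0.2759  0.0435] br mm -55.82591208267396 25.462289751889603

L rear low [ 0.6009 -0.3054  0.04  ] br mm -84.72415285799943 16.632389816244398
tab low [ 0.6096 -0.3158  0.04  ] br mm -89.45259833077837 3.9975755337624643
tab lowR [ 0.6158 -0.3184  0.04  ] br mm -88.69187111555296 -2.6672921979406876
R rear low [ 0.6289 -0.3116  0.041 ] br mm -76.35052893607991 -10.714935128740427
inner bar L [ 0.6055 -0.3001  0.045 ] br mm -77.8107764857823 15.254707380898223
inner bar R [ 0.6194 -0.3023  0.045 ] br mm -72.90107920606614 2.088595502092314
noseL [ 0.6033 -0.2786  0.0435] br mm -60.17391885225191 27.678997368863254
noseR [ 0.6354 -0.2827  0.0435] br mm -47.98666528079297 -2.1899899211412404
neckL [ 0.6131 -0.2865  0.043 ] br mm -62.27336533926894 15.290453303906071
neckR [ 0.6239 -0.2894  0.043 ] br mm -59.399013269244755 4.477412594227551
```

```bash
cat >> h.py <<'E'
from scipy.spatial.transform import Rotation as Ro
def Rfork(yaw,lean):   # deg
    return (Ro.from_euler('z',yaw,degrees=True)*Ro.from_euler('y',-lean,degrees=True)).as_matrix()
D=np.diag([1,-1,-1.])
def delta(Rt,pt,st=None):
    st=st or env.read_state(); R0=np.array(st['ee_rot']);p0=np.array(st['position'])
    return Ro.from_matrix(R0.T@Rt).as_rotvec(), R0.T@(np.array(pt)-p0)*1e3
def tcp_for(Rf,grip): return Rf@D, np.array(grip)+Rf[:,2]*.164
E
python3 - <<'E'
from h import *
np.set_printoptions(precision=4,suppress=True)
print('tub rim corner',[onz('top',(97,290),z) for z in(.25,.35)], tri((262,78),(97,95)))
print('box corner',tri((230,168),(191,211)),tri((315,218),(335,211)))
R=Rfork(15.3,0)
for g in [(.30,.36,.235),(.4703,.2363,.235),(.4703,.2363,.145)]:
    Rt,p=tcp_for(R,g); print(p,delta(Rt,p))
S=lambda x,y:(340+x/5-.4,220+y/5-.4)
print('pin base',onz('side',S(270,316),.04),onz('side',S(270,300),.0475))
E
```

```text
tub rim corner [array([0.3753, 0.4529, 0.25  ]), array([0.3849, 0.4079, 0.35  ])] (array([0.793 , 0.4224, 0.3436]), np.float64(0.025846286517366632))
box corner (array([0.5575, 0.2495, 0.1583]), np.float64(0.0075880447164647265)) (array([ 0.5493, -0.1091,  0.168 ]), np.float64(0.003303935415900232))
[0.3   0.36  0.399] (array([-0.0012,  0.0024,  2.5518]), array([-170.3973, -188.1115,    5.1605]))
[0.4703 0.2363 0.399 ] (array([-0.0012,  0.0024,  2.5518]), array([-371.1411, -251.4021,    5.2153]))
[0.4703 0.2363 0.309 ] (array([-0.0012,  0.0024,  2.5518]), array([-371.1725, -251.2246,   95.2151]))
pin base [ 0.6525 -0.2464  0.04  ] [ 0.6526 -0.2451  0.0475]
```

>>> servo_tool(steps=[[[0,0,0.125,-16,-23,0,1],[0,0,0.25,-33,-46,0,1],[0,0,0.375,-49,-70,0,1],[0,0,0.5,-66,-93,0,1],[0,0,0.625,-82,-116,0,1],[0,0,0.75,-98,-139,0,1],[0,0,0.875,-115,-162,0,1],[0,0,1.0,-131,-186,0,1],[0,0,1.125,-148,-209,0,1],[0,0,1.25,-164,-232,0,1]]], force=60)

```text
time_s: 0.93
position: [0.28, 0.319, 0.4041]
ee_rot: [[0.008, 1.0, -0.001], [1.0, -0.008, -0.002], [-0.002, -0.001, -1.0]]
wrist_force: [0.3, -0.1, 0.3]
width: 0.0873
```

```bash
python3 - <<'E'
from h import *
np.set_printoptions(precision=4,suppress=True)
s=env.read_state();print(s['position'],s['joint_pos'])
R=Rfork(15.3,0)
for g in [(.4703,.2363,.235)]:
    Rt,p=tcp_for(R,g); print(p,delta(Rt,p))
E
```

```text
[0.28   0.319  0.4041] [ 0.5862  0.2596  1.9104 -0.0013  0.9737  0.5947]
[0.4703 0.2363 0.399 ] (array([0.0003, 0.0026, 1.296 ]), array([-81.2423, 190.9161,   5.0199]))
```

>>> servo_tool(steps=[[[0,0,0.125,-8,19,0,1],[0,0,0.25,-16,38,0,1],[0,0,0.375,-24,57,0,1],[0,0,0.5,-32,76,0,1],[0,0,0.625,-41,95,1,1],[0,0,0.75,-49,115,2,1],[0,0,0.875,-57,134,3,1],[0,0,1.0,-65,153,4,1],[0,0,1.125,-73,172,5,1],[0,0.002,1.25,-81,191,5,1]]])

```text
time_s: 1.77
position: [0.4711, 0.2359, 0.3984]
ee_rot: [[0.952, 0.307, -0.002], [0.307, -0.952, -0.001], [-0.002, 0.0, -1.0]]
wrist_force: [-0.2, 0.3, 1.1]
width: 0.087
```

```bash
python3 - <<'E'
from h import *
np.set_printoptions(precision=4,suppress=True)
s=env.read_state();print(s['position'],s['joint_pos'])
R=Rfork(15.3,0)
for g in [(.4703,.2363,.147)]:
    Rt,p=tcp_for(R,g); print(p,delta(Rt,p))
t=crop('top','pics/t1.png',130,190,130,100,6)
crop('side','pics/s1.png',140,80,140,170,4)
E
```

```text
[0.4711 0.2359 0.3984] [ 0.2522  0.4045  1.6842 -0.0006  1.0546  1.5108]
[0.4703 0.2363 0.311 ] (array([0.0004, 0.0018, 0.0454]), array([-0.4599, -0.616 , 87.4361]))
```

View pics/t1.png

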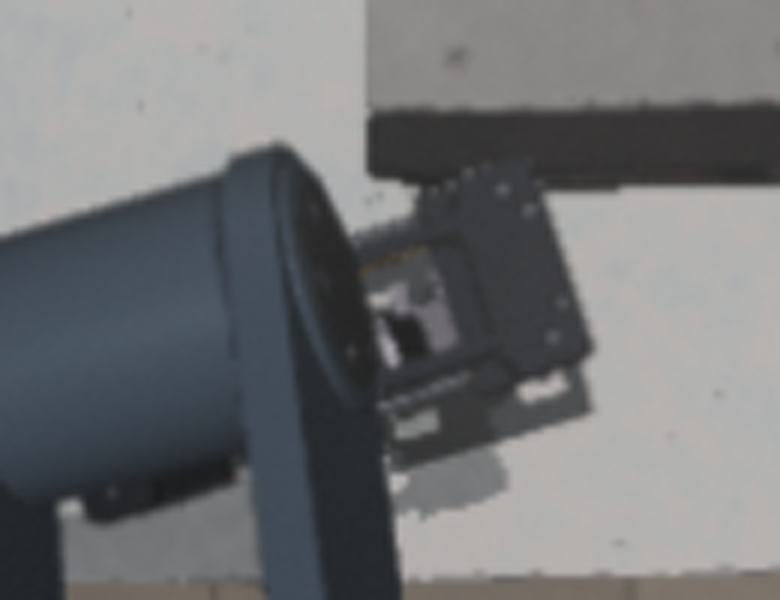

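View pics/s1.png

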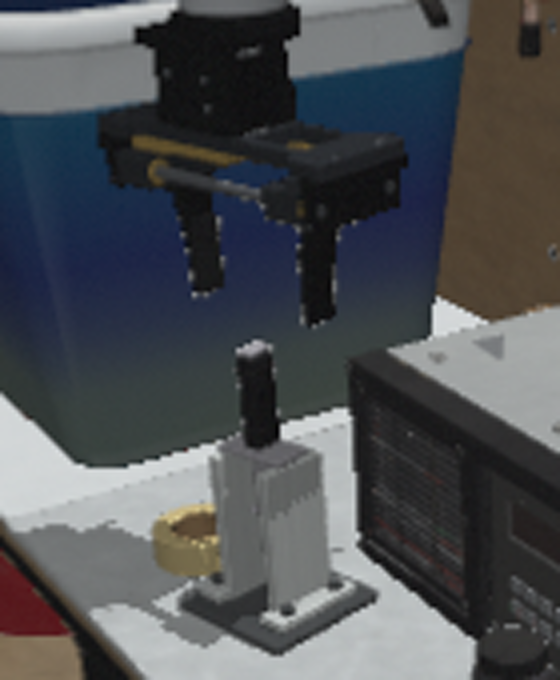

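>>> servo_tool(steps=[[[0,0,0.04,0,0,20,1],[0,0,0.04,0,-1,40,1],[0,0.002,0.04,0,-1,60,1],[0,0.002,0.04,0,-1,75,1],[0,0.002,0.04,0,-1,84,1],[0,0.002,0.04,0,-1,87,1],[0,0.002,0.04,0,-1,87,0.3],[0,0.002,0.04,0,-1,87,-0.3],[0,0.002,0.04,0,-1,87,-1],[0,0.002,0.04,0,-1,87,-1]]], force=60)

```text
time_s: 2.7
position: [0.4734, 0.2365, 0.3128]
ee_rot: [[0.962, 0.272, 0.006], [0.272, -0.962, 0.001], [0.006, 0.001, -1.0]]
wrist_force: [-0.4, 0.3, -0.2]
width: 0.0678
```

```bash
python3 - <<'E'
from h import *
np.set_printoptions(precision=4,suppress=True)
s=env.read_state();print(s['position'],s['ee_rot'],s['wrist_force'],s['wrist_torque'],s['width'])
crop('side','pics/s2.png',140,80,140,170,4)
E
```

```text
[0.4734 0.2365 0.3128] [[ 0.9624  0.2716  0.0064]
 [ 0.2716 -0.9624  0.0006]
 [ 0.0063  0.0012 -1.    ]] [-0.4159  0.2899 -0.155 ] [-0.039   0.1069 -0.0068] 0.0678000841724112
```

View pics/s2.png

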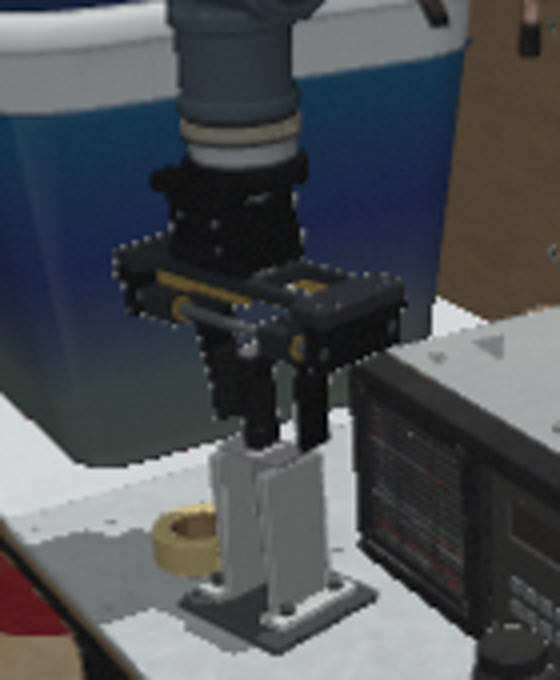

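```bash
python3 - <<'E'
from h import *
np.set_printoptions(precision=4,suppress=True)
Rt,p=tcp_for(Rfork(15.3,0),(.4703,.2363,.147)); print(delta(Rt,p))
s=env.read_state();print(s['joint_vel'])
E
```

```text
(array([ 0.0012, -0.006 ,  0.008 ]), array([-2.9375, -0.6546,  1.6398]))
[-0.0014  0.0023  0.0032 -0.0004 -0.0019  0.0033]
```

>>> servo_tool(steps=[[[0.001,-0.006,0.008,-3,-0.6,1,0.5],[0.001,-0.006,0.008,-3,-0.6,1,0.5],[0.001,-0.006,0.008,-3,-0.6,1,-1],[0.001,-0.006,0.008,-3,-0.6,1,-1],[0.001,-0.006,0.008,-3,-0.6,1,-1],[0.001,-0.006,0.008,-3,-0.6,1,-1],[0.001,-0.006,0.008,-3,-0.6,1,-1],[0.001,-0.006,0.008,-3,-0.6,1,-1],[0.001,-0.006,0.008,-3,-0.6,1,-1],[0.001,-0.006,0.008,-3,-0.6,1,-1]]], force=60)

```text
time_s: 3.58
position: [0.4703, 0.2363, 0.3116]
ee_rot: [[0.965, 0.264, 0.0], [0.264, -0.965, 0.0], [0.0, -0.0, -1.0]]
wrist_force: [0.0, 0.9, 0.3]
width: 0.0198
```

>>> servo_tool(steps=[[[0,0,0,0,0,0,-1],[0,0,0,0,0,0,-1],[0,0,0,0,0,0,-1],[0,0,0,0,0,0,-1],[0,0,0,0,0,0,-1],[0,0,0,0,0,0,-1],[0,0,0,0,0,0,-1],[0,0,0,0,0,0,-1],[0,0,0,0,0,0,-1],[0,0,0,0,0,0,-1]]], force=60)

```text
time_s: 4.42
position: [0.4703, 0.2363, 0.3116]
ee_rot: [[0.965, 0.264, 0.0], [0.264, -0.965, 0.0], [0.0, -0.0, -1.0]]
wrist_force: [0.4, 1.3, -0.2]
width: 0.0156
```

```bash
python3 - <<'E'
from h import *
np.set_printoptions(precision=4,suppress=True)
s=env.read_state();print(s['position'],s['ee_rot'],s['wrist_force'],s['wrist_torque'],s['width'])
import json; json.dump(dict(p=list(map(float,s['position'])),R=np.array(s['ee_rot']).tolist()),open('grasp.json','w'))
crop('side','pics/s3.png',140,80,140,170,4)
E
```

```text
[0.4703 0.2363 0.3116] [[ 0.9646  0.2637  0.0001]
 [ 0.2637 -0.9646  0.0002]
 [ 0.0002 -0.0001 -1.    ]] [ 0.371   1.2599 -0.1998] [-0.032   0.1507  0.0079] 0.01561706190503054
```

View pics/s3.png

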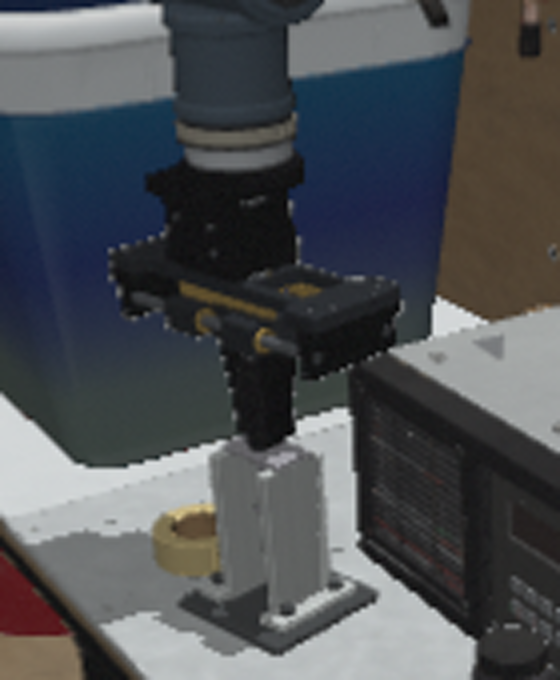

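>>> servo_tool(steps=[[[0,0,0,0,0,-4,-1],[0,0,0,0,0,-12,-1],[0,0,0,0,0,-24,-1],[0,0,0,0,0,-38,-1],[0,0,0,0,0,-52,-1],[0,0,0,0,0,-66,-1],[0,0,0,0,0,-80,-1],[0,0,0,0,0,-94,-1],[0,0,0,0,0,-107,-1],[0,0,0,0,0,-118,-1]]], force=60)

```text
time_s: 5.3
position: [0.47, 0.2362, 0.4313]
ee_rot: [[0.965, 0.264, 0.001], [0.264, -0.965, 0.0], [0.001, 0.0, -1.0]]
wrist_force: [-0.2, 0.5, -1.3]
width: 0.0159
```

```bash
cat >> h.py <<'E'
GZ=.0326
TIP=np.array([.0344,0,-.0691])
def tip_pose(yaw,lean,tip,gx=0.,gz=GZ):
    Rf=Rfork(yaw,lean); grip=np.array(tip)-Rf@TIP+Rf@np.array([gx,0,gz]); return tcp_for(Rf,grip)
def tip_now(st=None,gz=GZ):
    st=st or env.read_state(); Rf=np.array(st['ee_rot'])@D
    return np.array(st['position'])-Rf[:,2]*(.164+gz)+Rf@TIP, Rf
E
python3 - <<'E'
from h import *
np.set_printoptions(precision=4,suppress=True)
s=env.read_state();print(s['position'],s['wrist_force'],s['wrist_torque'],s['width'],s['joint_pos'])
crop('side','pics/s4.png',140,60,140,190,4)
f=crop('top','pics/t4.png',130,190,130,100,6)
u=np.array([np.cos(np.radians(76)),np.sin(np.radians(76))])
tp=np.array([.615,-.308])-u*.04
print(tip_now()[0])
print('final hover',tip_pose(76,35,[*tp,.09]),delta(*tip_pose(76,35,[*tp,.09])))
E
```

```text
[0.47   0.2362 0.4313] [-0.2194  0.4711 -1.3281] [-0.0412  0.1576  0.0118] 0.015877287940113557 [ 0.253   0.3614  1.6482 -0.      1.1308  1.557 ]
[0.505  0.2458 0.1665]
final hover (array([[ 0.1982,  0.9703,  0.1388],
       [ 0.7948, -0.2419,  0.5565],
       [ 0.5736,  0.    , -0.8192]]), array([ 0.5616, -0.522 ,  0.2879])) (array([ 0.3258,  0.5473, -1.024 ]), array([-112.9438,  755.5715,  143.5615]))
```

View pics/s4.png

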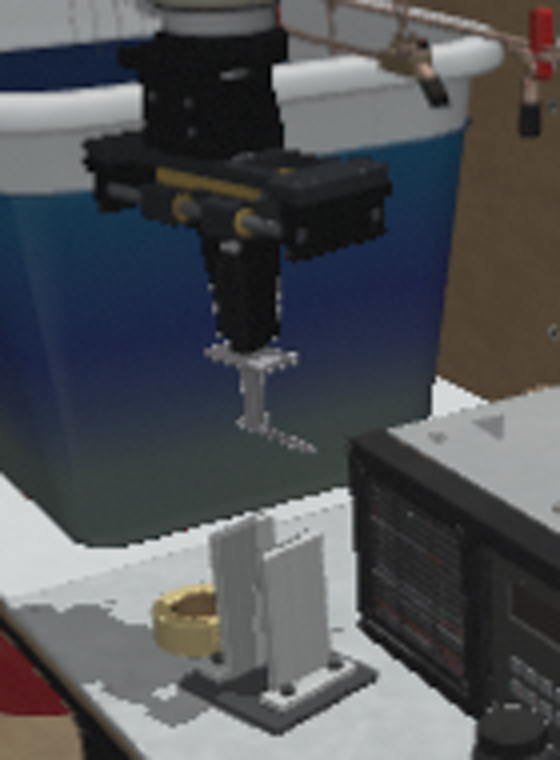

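```bash
python3 - <<'E'
from h import *
np.set_printoptions(precision=3,suppress=True)
print(proj('side',[tip_now()[0]]),(218.5,172.3))
Rt=Rfork(45,15)@D
print(delta(Rt,[.43,-.13,.45]))
R0=env.read_state()['ee_rot']
# interpolated with arc waypoints
for i in range(1,11):
    f=i/10; y=.236-.366*f; x=.47-.06*np.sin(np.pi*f*.75); z=.431+.02*f
    r,s=delta(Rfork(15.3+29.7*f,15*f)@D,[x,y,z]); print(i,np.round(r,3),np.round(s))
E
```

```text
[[214.479 170.009]] (218.5, 172.3)
(array([ 0.069,  0.251, -0.515]), array([-135.67 ,  342.712,  -18.653]))
1 [ 0.001  0.021 -0.052] [-24.  32.  -1.]
2 [ 0.003  0.047 -0.104] [-46.  64.  -3.]
3 [ 0.007  0.073 -0.155] [-67.  96.  -5.]
4 [ 0.011  0.099 -0.207] [-86. 129.  -7.]
5 [ 0.018  0.125 -0.259] [-102.  162.   -9.]
6 [ 0.025  0.151 -0.31 ] [-116.  196.  -12.]
7 [ 0.034  0.176 -0.362] [-126.  232.  -14.]
8 [ 0.045  0.201 -0.413] [-133.  268.  -16.]
9 [ 0.056  0.226 -0.464] [-137.  304.  -18.]
10 [ 0.069  0.251 -0.515] [-138.  342.  -20.]
```

>>> servo_tool(steps=[[[0.001,0.02,-0.05,-24,32,-1,-1],[0.003,0.047,-0.1,-46,64,-3,-1],[0.007,0.073,-0.155,-67,96,-5,-1],[0.011,0.1,-0.207,-86,129,-7,-1],[0.018,0.125,-0.26,-102,162,-9,-1],[0.025,0.15,-0.31,-116,196,-12,-1],[0.034,0.176,-0.36,-126,232,-14,-1],[0.045,0.2,-0.41,-133,268,-16,-1],[0.056,0.226,-0.464,-137,304,-18,-1],[0.07,0.25,-0.515,-138,342,-20,-1]]])

```text
time_s: 6.23
position: [0.4262, -0.1312, 0.4511]
ee_rot: [[0.682, 0.709, 0.181], [0.684, -0.706, 0.185], [0.259, -0.002, -0.966]]
wrist_force: [1.1, -0.8, -1.8]
width: 0.0155
```

```bash
python3 - <<'E'
from h import *
np.set_printoptions(precision=3,suppress=True)
s=env.read_state(); print(s['position'],s['joint_pos'],s['width'])
u=np.array([np.cos(np.radians(76)),np.sin(np.radians(76))])
tp=np.array([.615,-.308])-u*.04
R1,p1=tip_pose(76,35,[*tp,.13]); p0=np.array(s['position']); print(p1)
for i in range(1,11):
    f=i/10
    r,sh=delta(Rfork(45+31*f,15+20*f)@D,p0+(p1-p0)*f); print(i,np.round(r,3),np.round(sh))
E
```

```text
[ 0.426 -0.131  0.451] [-0.624  0.207  1.836  0.295  1.078  0.022] 0.01554566880673677
[ 0.562 -0.522  0.328]
1 [ 0.012  0.035 -0.051] [-21.  37.   7.]
2 [ 0.029  0.069 -0.102] [-41.  74.  14.]
3 [ 0.047  0.104 -0.153] [-62. 112.  21.]
4 [ 0.068  0.139 -0.204] [-83. 149.  28.]
5 [ 0.09   0.173 -0.253] [-103.  186.   36.]
6 [ 0.114  0.207 -0.303] [-124.  223.   43.]
7 [ 0.139  0.241 -0.351] [-145.  260.   50.]
8 [ 0.167  0.274 -0.399] [-165.  298.   57.]
9 [ 0.196  0.307 -0.446] [-186.  335.   64.]
10 [ 0.227  0.34  -0.492] [-207.  372.   71.]
```

>>> servo_tool(steps=[[[0.012,0.035,-0.05,-21,37,7,-1],[0.03,0.07,-0.1,-41,74,14,-1],[0.047,0.104,-0.153,-62,112,21,-1],[0.068,0.139,-0.204,-83,149,28,-1],[0.09,0.173,-0.253,-103,186,36,-1],[0.114,0.207,-0.303,-124,223,43,-1],[0.139,0.24,-0.35,-145,260,50,-1],[0.167,0.274,-0.4,-165,298,57,-1],[0.196,0.307,-0.446,-186,335,64,-1],[0.227,0.34,-0.492,-207,372,71,-1]]])

```text
time_s: 7.07
position: [0.5566, -0.5095, 0.3307]
ee_rot: [[0.197, 0.971, 0.137], [0.794, -0.24, 0.559], [0.575, -0.001, -0.818]]
wrist_force: [1.3, -0.2, -2.7]
width: 0.0156
```

```bash
python3 - <<'E'
from h import *
np.set_printoptions(precision=4,suppress=True)
s=env.read_state(); print(s['position'],s['joint_pos'],s['width'],s['wrist_force'])
print(tip_now()[0])
def pr(l,P):print(l,(proj('side',P)-[340,200]+.4)*5,(proj('top',P)-[325,130]+.4)*6)
t,Rf=tip_now(); pr('tip',[t,t+Rf@[0,.014,0],t-Rf@[0,.014,0]])
crop('side','pics/s5.png',340,200,120,120,5)
crop('top','pics/t5.png',325,130,100,90,6)
E
```

```text
[ 0.5566 -0.5095  0.3307] [-0.9607  0.8574  1.0213  0.4502  1.6848 -0.7635] 0.015636846992278998 [ 1.3303 -0.2481 -2.7156]
[ 0.5998 -0.3338  0.1332]
tip [[398.307  385.2512]
 [366.053  394.5375]
 [430.1341 376.0841]] [[566.1681 367.6829]
 [560.1751 399.3039]
 [572.1096 336.1482]]
```

View pics/s5.png

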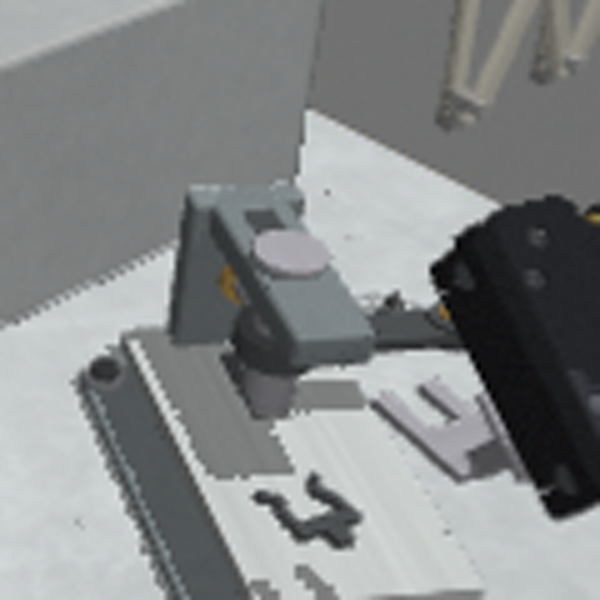

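View pics/t5.png

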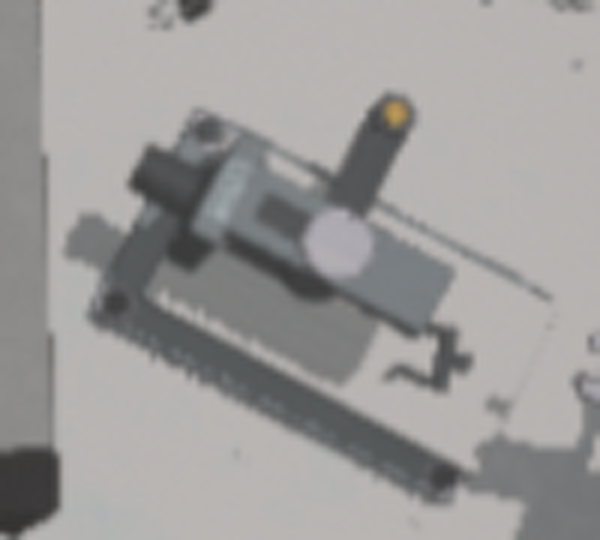

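>>> servo_tool(steps=[[[0,0,0,0,0,0,-1],[0,0,0,0,0,0,-1],[0,0,0,0,0,0,-1],[0,0,0,0,0,0,-1],[0,0,0,0,0,0,-1],[0,0,0,0,0,0,-1],[0,0,0,0,0,0,-1],[0,0,0,0,0,0,-1],[0,0,0,0,0,0,-1],[0,0,0,0,0,0,-1]]])

```text
time_s: 8.0
position: [0.5562, -0.5136, 0.3237]
ee_rot: [[0.204, 0.969, 0.137], [0.793, -0.246, 0.557], [0.574, -0.005, -0.819]]
wrist_force: [0.7, 0.1, -2.0]
width: 0.0158
```

```bash
python3 - <<'E'
from h import *
np.set_printoptions(precision=4,suppress=True)
s=env.read_state(); print(s['position'],s['wrist_force'],s['wrist_torque'])
print(tip_now()[0])
def pr(l,P):print(l,(proj('side',P)-[370,260]+.4)*9,(proj('top',P)-[380,160]+.4)*9)
t,Rf=tip_now(); pr('tip',[t,t+Rf@[0,.014,0],t-Rf@[0,.014,0],t+Rf@[0,.0065,0],t-Rf@[0,.0065,0]])
crop('side','pics/s6.png',370,260,70,60,9)
crop('top','pics/t6.png',380,160,70,60,9)
E
```

```text
[ 0.5562 -0.5136  0.3237] [ 0.6658  0.0769 -1.9917] [-0.5665  0.1743 -0.0022]
[ 0.5997 -0.3383  0.1258]
tip [[459.7254 194.9978]
 [401.517  211.5111]
 [517.1717 178.6938]
 [432.7957 202.6385]
 [486.4909 187.4023]] [[361.7561 284.7387]
 [352.5844 331.7623]
 [370.85   237.8468]
 [357.5074 306.555 ]
 [365.988  262.9507]]
```

View pics/s6.png

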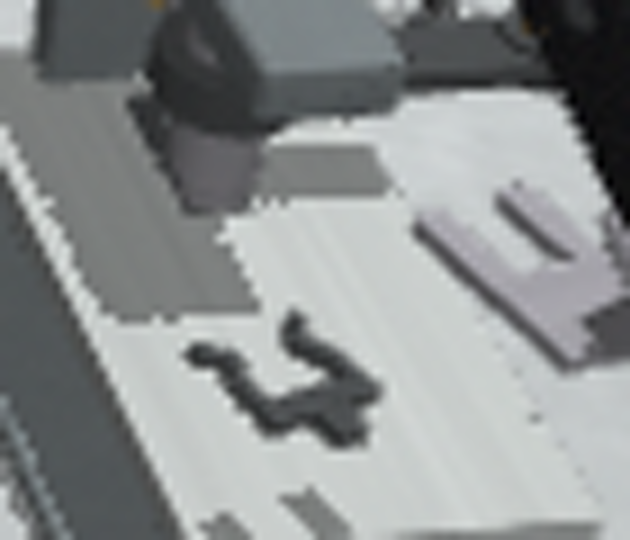

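View pics/t6.png

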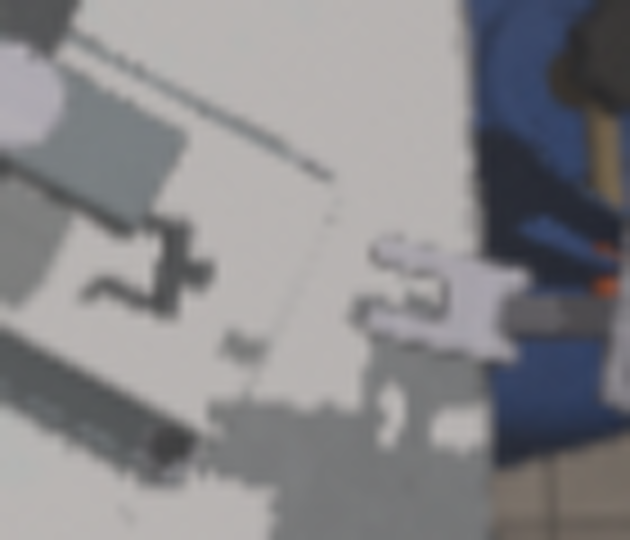

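```bash
python3 - <<'E'
from h import *
np.set_printoptions(precision=4,suppress=True)
S=lambda x,y:(370+x/9-.45,260+y/9-.45); T=lambda x,y:(380+x/9-.45,160+y/9-.45)
t,Rf=tip_now()
a=tri(S(424,218),T(364,318)); b=tri(S(508,188),T(376,247)); print(a,b,(a[0]+b[0])/2,t)
print(t+Rf@[0,.01,0],t-Rf@[0,.01,0])
for bl in [.0]:
  u=np.array([np.cos(np.radians(76)),np.sin(np.radians(76))])
  for back,z in[(.03,.06),(.03,.044)]:
    tp=np.array([.615,-.308])-u*back
    print(delta(*tip_pose(76,36,[*tp,z])))
E
```

```text
(array([ 0.5899, -0.3382,  0.1249]), np.float64(0.0012074417393577318)) (array([ 0.6103, -0.3425,  0.1256]), np.float64(0.0013162595494461793)) [ 0.6001 -0.3404  0.1252] [ 0.5996 -0.3383  0.1256]
[ 0.59   -0.3359  0.1257] [ 0.6093 -0.3408  0.1256]
(array([-0.0015,  0.0168, -0.0065]), array([-39.5076,   7.7091,  56.1306]))
(array([-0.0015,  0.0168, -0.0065]), array([-48.6925,   7.7896,  69.2314]))
```

>>> servo_tool(steps=[[[0,0.004,-0.001,-8,2,11,-1],[0,0.008,-0.003,-16,3,22,-1],[0,0.012,-0.004,-24,5,34,-1],[0,0.016,-0.006,-32,6,45,-1],[-0.001,0.017,-0.006,-39,8,56,-1],[-0.001,0.017,-0.006,-39,8,56,-1],[-0.001,0.017,-0.006,-39,8,56,-1],[-0.001,0.017,-0.006,-39,8,56,-1],[-0.001,0.017,-0.006,-39,8,56,-1],[-0.001,0.017,-0.006,-39,8,56,-1]]])

```text
time_s: 8.93
position: [0.5638, -0.5157, 0.2564]
ee_rot: [[0.195, 0.97, 0.143], [0.786, -0.242, 0.569], [0.587, 0.001, -0.81]]
wrist_force: [-0.3, -1.3, -1.5]
width: 0.016
```

```bash
cat >> h.py <<'E'
def tipcam(st=None):
    t,Rf=tip_now(st); h=Rf[:,0].copy(); h[2]=0; h/=np.linalg.norm(h); return t-.002*h+[0.0003,0,-.0003],Rf
def yl(Rf):
    y=np.degrees(np.arctan2(Rf[1,0],Rf[0,0])); l=np.degrees(np.arcsin(Rf[2,0])); roll=np.degrees(np.arcsin(Rf[2,1]));return y,l,roll
def go(yaw,lean,tip):
    "delta to put camera-frame tip"
    h=np.array([np.cos(np.radians(yaw)),np.sin(np.radians(yaw)),0])
    return delta(*tip_pose(yaw,lean,np.array(tip)+.002*h-[.0003,0,-.0003]))
def rep():
    s=env.read_state(); t,Rf=tipcam(s); print('t',s['time_s'],'tip',t,'yaw/lean/roll',yl(Rf),'F',s['wrist_force'],'M',s['wrist_torque'],'w',s['width'])
E
python3 - <<'E'
from h import *
np.set_printoptions(precision=4,suppress=True)
rep()
u=np.array([np.cos(np.radians(76)),np.sin(np.radians(76))])
for back,z in[(.03,.0445),(.012,.0445),(.00,.0445)]:
    tp=np.array([.615,-.308])-u*back
    print(go(76,36,[*tp,z]))
crop('side','pics/s7.png',370,260,70,60,9)
crop('top','pics/t7.png',380,160,70,60,9)
E
```

```text
t 8.9333 tip [ 0.6083 -0.3393  0.0612] yaw/lean/roll (np.float64(76.03091587447517), np.float64(35.93319698247148), np.float64(-0.05665467858588193)) F [-0.2815 -1.3133 -1.4575] M [-0.6352  0.1677 -0.0299] w 0.01602242641013574
(array([0.0009, 0.0012, 0.0004]), array([-8.4586, -0.8669, 14.7552]))
(array([0.0009, 0.0012, 0.0004]), array([ 6.116 , -0.8701, 25.3184]))
(array([0.0009, 0.0012, 0.0004]), array([15.8325, -0.8722, 32.3605]))
```

View pics/s7.png

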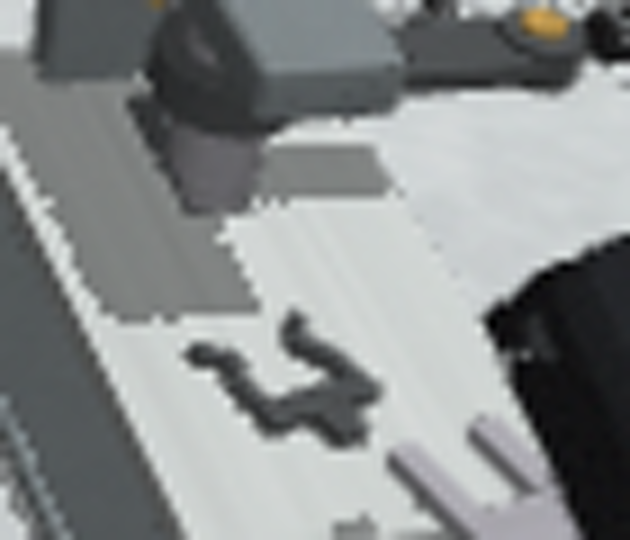

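View pics/t7.png

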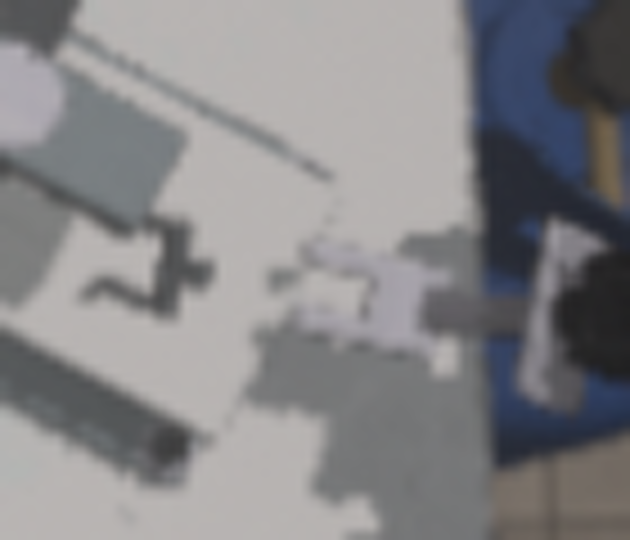

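>>> servo_tool(steps=[[[0.001,0.001,0,-2,0,4,-1],[0.001,0.001,0,-4,-1,8,-1],[0.001,0.001,0,-6,-1,11,-1],[0.001,0.001,0,-8,-1,14,-1],[0.001,0.001,0,-9,-1,15.5,-1],[0.001,0.001,0,-9,-1,15.5,-1],[0.001,0.001,0,-9,-1,15.5,-1],[0.001,0.001,0,-9,-1,15.5,-1],[0.001,0.001,0,-9,-1,15.5,-1],[0.001,0.001,0,-9,-1,15.5,-1]]])

```text
time_s: 9.87
position: [0.5632, -0.5136, 0.2385]
ee_rot: [[0.195, 0.97, 0.142], [0.785, -0.241, 0.57], [0.588, -0.0, -0.809]]
wrist_force: [-0.7, 0.3, -2.1]
width: 0.0155
```

```bash
python3 - <<'E'
from h import *
np.set_printoptions(precision=4,suppress=True)
rep()
u=np.array([np.cos(np.radians(76)),np.sin(np.radians(76))])
for back,z in[(.03,.0435),(.012,.0435),(.002,.0435)]:
    tp=np.array([.615,-.308])-u*back
    print(go(76,36,[*tp,z]))
crop('side','pics/s8.png',370,260,70,60,9)
crop('top','pics/t8.png',380,160,70,60,9)
E
```

```text
t 9.8667 tip [ 0.6075 -0.337   0.0435] yaw/lean/roll (np.float64(76.02545704344172), np.float64(35.99179498889419), np.float64(0.001614042520818752)) F [-0.6906  0.3486 -2.1168] M [-0.5976  0.2104  0.0147] w 0.015511984381357187
(array([-0.0003,  0.0001,  0.0004]), array([-0.0602,  0.2001, -0.0549]))
(array([-0.0003,  0.0001,  0.0004]), array([14.5036,  0.2084, 10.5232]))
(array([-0.0003,  0.0001,  0.0004]), array([22.5946,  0.2131, 16.3998]))
```

View pics/s8.png

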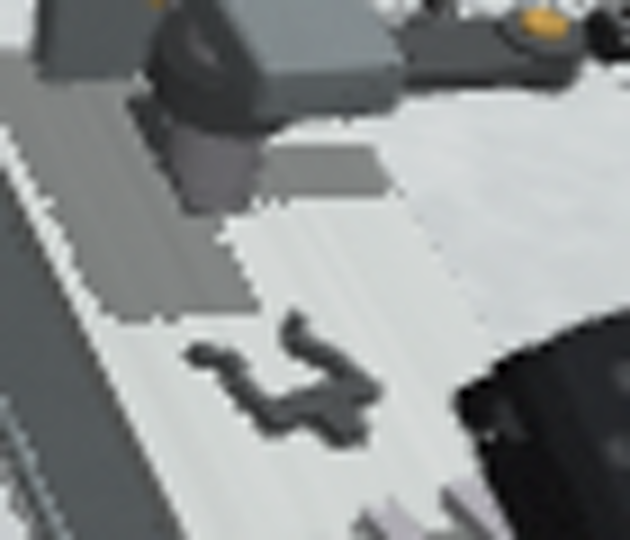

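View pics/t8.png

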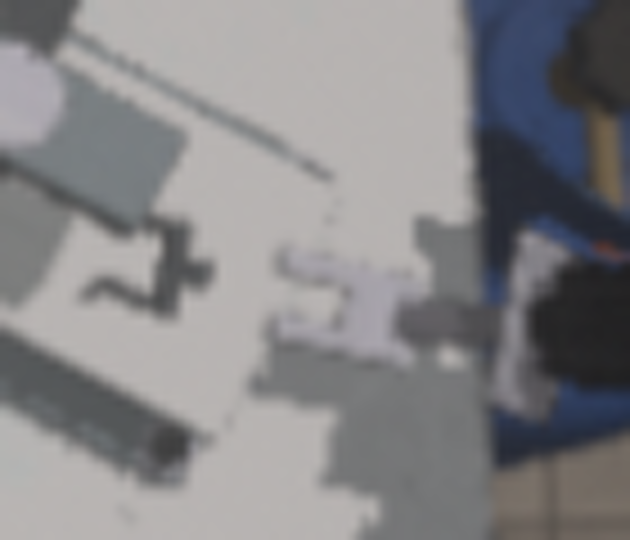

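>>> servo_tool(steps=[[[0,0,0,3,0,2.2,-1],[0,0,0,6,0,4.4,-1],[0,0,0,9,0,6.5,-1],[0,0,0,12,0,8.7,-1],[0,0,0,15,0,10.9,-1],[0,0,0,18,0,13.1,-1],[0,0,0,20,0,14.5,-1],[0,0,0,21,0,15.3,-1],[0,0,0,21,0,15.3,-1],[0,0,0,21,0,15.3,-1]]])

```text
time_s: 10.8
position: [0.5695, -0.4884, 0.2385]
ee_rot: [[0.195, 0.97, 0.142], [0.785, -0.241, 0.57], [0.588, -0.0, -0.809]]
wrist_force: [-0.2, -0.2, -1.3]
width: 0.0153
```

```bash
python3 - <<'E'
from h import *
np.set_printoptions(precision=4,suppress=True)
rep()
crop('side','pics/s9.png',370,260,70,60,9)
crop('top','pics/t9.png',380,160,70,60,9)
E
```

```text
t 10.8 tip [ 0.6138 -0.3118  0.0434] yaw/lean/roll (np.float64(76.02901253680969), np.float64(35.984052878037396), np.float64(8.255598820416437e-05)) F [-0.2254 -0.2151 -1.3188] M [-0.6087  0.2112 -0.0125] w 0.01526265481093637
```

View pics/s9.png

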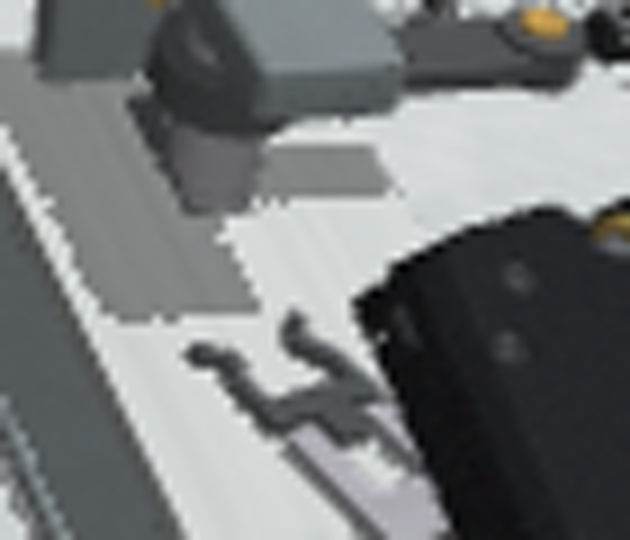

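View pics/t9.png

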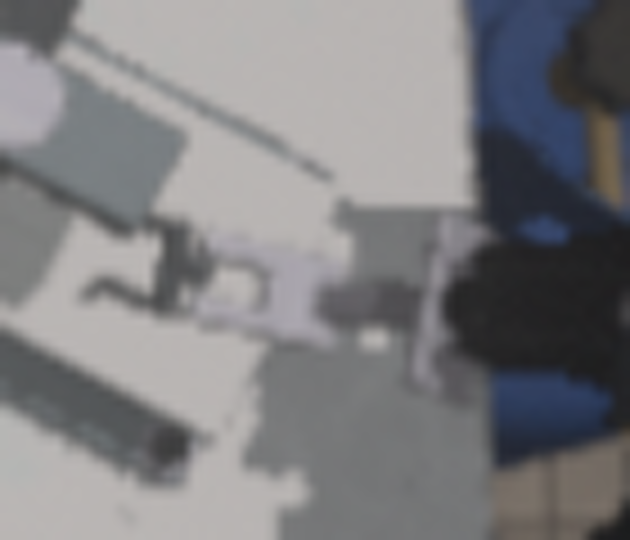

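```bash
python3 - <<'E'
from h import *
np.set_printoptions(precision=4,suppress=True,linewidth=200)
s=cv2.imread('pics/side0.png')
for y in range(274,287): print(y,s[y,383:406].sum(1)//3)
for uv in [(370+218/9-.45,260+188/9-.45)]: print(onz('side',uv,.0475))
E
```

```text
274 [114 115  80  47  47  52  64  71  69  53  44  46  47  46  46  45  44  52 118 180 183 182 181]
275 [111 115 113  47  47  50  66  75  81  84  87  76  75  66  65  75  98 184 183 184 185 184 183]
276 [110 114 114  80  46  53  68  75  81  87  89  89  90  90  87  87 124 120 118 117 117 118 116]
277 [112 111 114 113  79  54  70  77  82  87  89  91  90  92  88  84 102 114 116 113 114 114 113]
278 [113 111 112 115  78  48  71  79  83  87  89  91  90  89  87  82 102 112 115 114 114 114 114]
279 [115 112 111 114 114  80  58  80  85  88  89  90  90  90  87 100 114 112 113 115 114 114 114]
280 [115 115 111 113 115 114  54  73  84  90  90  90  91  88  87  96 113 113 112 115 114 114 114]
281 [114 115 112 111 114 115  87  75  82  84  86  89  87  83  87 112 114 114 113 113 116 115 114]
282 [114 114 115 111 112 115 114  62  83  87  89  89  88  86  85 178 119 180 120 181 183 186 183]
283 [114 114 115 112 111 114 115  80  66  75  86 102 101  95 126 153 182 183 185 183 183 187 185]
284 [113 114 114 115 111 112 115 115 114 114 113 119 185 187 186 185 182 183 185 186 182 185 187]
285 [112 113 114 114 113 111 114 115 116 115 114 119 187 188 189 188 184 182 183 186 185 183 187]
286 [112 113 114 115 115 111 112 115 116 115 119 183 185 187 188 187 187 184 183 184 187 184 184]
[ 0.6507 -0.2472  0.0475]
```

```bash
python3 - <<'E'
from h import *
np.set_printoptions(precision=4,suppress=True,linewidth=200)
c=onz('side',(393.5,281.4),.04);print(c, onz('side',(393.9,281.4),.04))
for yaw in(60.6,61.5,62.3):
  a=np.radians(yaw);ux=np.array([np.cos(a),np.sin(a)]);uy=np.array([-ux[1],ux[0]])
  for q in [c[:2],(.6584,-.2403),(.631,-.285)]: 
    d=np.array(q)-[.657,-.2398]; print(yaw,d@ux*1e3,d@uy*1e3)
  for nm,q in dict(platemid_side=(.5973,-.34125),platemid_top=(.6037,-.3374)).items():
    d=np.array(q)-[.657,-.2398]; print(nm,d@ux*1e3,d@uy*1e3)
E
```

```text
[ 0.6561 -0.2432  0.04  ] [ 0.6567 -0.2437  0.04  ]
60.6 -3.387139601724571 -0.834567477401041
60.6 0.25165834950108107 -1.4651512123757982
60.6 -52.1423618566262 0.4627094257205933
platemid_side -117.69159522896709 2.2092787196192436
platemid_top -111.19563803301746 -1.4765102201316294
61.5 -3.399830554903301 -0.781261642378745
61.5 0.22861370803244813 -1.4689233378565179
61.5 -52.12866125907063 1.281668965476837
platemid_side -117.64237406705499 4.05762539758205
platemid_top -111.20511211764493 0.2702571035450039
62.3 -3.410407268994713 -0.7337164407960658
62.3 0.20808205113723932 -1.4719720989184542
62.3 -52.105685072939686 2.009373802862034
platemid_side -117.57425346254526 5.6997739187759295
platemid_top -111.19049891075319 1.8228965899874991
```

```bash
cat >> h.py <<'E'
O=np.array([.6571,-.2415]);BY=61.
_a=np.radians(BY);UX=np.array([np.cos(_a),np.sin(_a)]);UY=np.array([-UX[1],UX[0]])
def br(x,y,z=.0435): 
    q=O+UX*x/1e3+UY*y/1e3; return [*q,z]
def inbr(p): d=np.array(p)[:2]-O; return d@UX*1e3,d@UY*1e3
def plan(x0,y0,yaw0,x1,y1,yaw1,n=10,lean=36,z=.0435):
    for i in range(1,n+1):
        f=i/n; r,s=go(yaw0+(yaw1-yaw0)*f,lean,br(x0+(x1-x0)*f,y0+(y1-y0)*f,z)); print([*map(float,np.round(r,3)),*map(float,np.round(s,1)),-1],',')
E
python3 - <<'E'
from h import *
t,_=tipcam(); print(inbr(t)); x,y=inbr(t)
plan(x,y,76,-62,1,67)
E
```

```text
(np.float64(-82.72369651845285), np.float64(3.744773460436717))
[-0.009, 0.0, 0.013, 1.5, -2.1, 1.1, -1] ,
[-0.019, 0.0, 0.026, 3.2, -4.1, 2.3, -1] ,
[-0.028, 0.0, 0.038, 4.8, -6.2, 3.5, -1] ,
[-0.037, 0.0, 0.051, 6.5, -8.2, 4.7, -1] ,
[-0.046, 0.0, 0.064, 8.2, -10.3, 5.9, -1] ,
[-0.055, 0.0, 0.076, 10.0, -12.3, 7.2, -1] ,
[-0.065, 0.0, 0.089, 11.8, -14.4, 8.5, -1] ,
[-0.074, 0.0, 0.102, 13.6, -16.4, 9.9, -1] ,
[-0.083, 0.0, 0.115, 15.5, -18.4, 11.2, -1] ,
[-0.092, 0.0, 0.127, 17.4, -20.5, 12.6, -1] ,
```

>>> servo_tool(steps=[[[-0.009,0,0.013,1.5,-2.1,1.1,-1],[-0.019,0,0.026,3.2,-4.1,2.3,-1],[-0.028,0,0.038,4.8,-6.2,3.5,-1],[-0.037,0,0.051,6.5,-8.2,4.7,-1],[-0.046,0,0.064,8.2,-10.3,5.9,-1],[-0.055,0,0.076,10,-12.3,7.2,-1],[-0.065,0,0.089,11.8,-14.4,8.5,-1],[-0.074,0,0.102,13.6,-16.4,9.9,-1],[-0.083,0,0.115,15.5,-18.4,11.2,-1],[-0.092,0,0.127,17.4,-20.5,12.6,-1]]])

```text
time_s: 11.73
position: [0.553, -0.4672, 0.2411]
ee_rot: [[0.318, 0.92, 0.23], [0.752, -0.393, 0.53], [0.577, 0.004, -0.816]]
wrist_force: [-10.4, -13.7, 8.0]
width: 0.0158
```

```bash
python3 - <<'E'
from h import *
np.set_printoptions(precision=4,suppress=True)
rep(); t,_=tipcam(); print(inbr(t)); 
x,y=inbr(t); plan(x,y,yl(_)[0],-47,-0.5,61)
crop('side','pics/s10.png',370,260,70,60,9)
crop('top','pics/t10.png',380,160,70,60,9)
E
```

```text
t 11.7333 tip [ 0.6246 -0.3024  0.0437] yaw/lean/roll (np.float64(67.05181750618121), np.float64(35.269699621443856), np.float64(-0.25451489201764005)) F [-10.4239 -13.6598   8.012 ] M [-2.1103  1.6827  0.4661] w 0.015761034330486007
(np.float64(-69.04158999185839), np.float64(-1.1603412259743728))
[-0.001, 0.013, 0.009, -1.7, -0.3, 1.9, -1] ,
[-0.007, 0.013, 0.017, 0.1, -2.1, 3.2, -1] ,
[-0.013, 0.013, 0.026, 1.9, -3.8, 4.5, -1] ,
[-0.019, 0.013, 0.034, 3.8, -5.6, 5.8, -1] ,
[-0.025, 0.013, 0.043, 5.7, -7.4, 7.1, -1] ,
[-0.031, 0.013, 0.052, 7.6, -9.1, 8.4, -1] ,
[-0.038, 0.013, 0.06, 9.5, -10.9, 9.8, -1] ,
[-0.044, 0.013, 0.069, 11.4, -12.6, 11.1, -1] ,
[-0.05, 0.013, 0.077, 13.3, -14.4, 12.5, -1] ,
[-0.056, 0.013, 0.086, 15.3, -16.2, 13.8, -1] ,
```

View pics/s10.png

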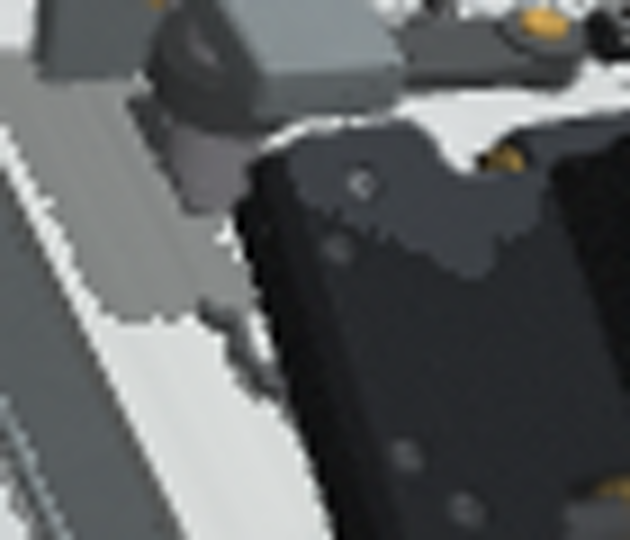

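View pics/t10.png

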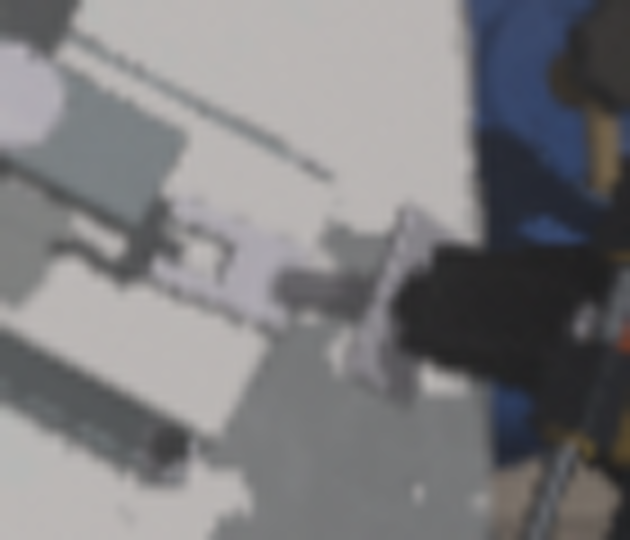

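```bash
python3 - <<'E'
from h import *
np.set_printoptions(precision=3,suppress=True)
print(go(67,33,br(-73,.0,.0455)))
E
```

```text
(array([ 0.004, -0.049, -0.001]), array([ 6.736, -0.062, -6.671]))
```

>>> servo_tool(steps=[[[0.002,0,0,-3,0,-4,-1],[0.004,-0.01,0,-2,0,-5.5,-1],[0.004,-0.03,0,3,0,-6.5,-1],[0.004,-0.049,0,6.7,0,-6.7,-1],[0.004,-0.049,0,6.7,0,-6.7,-1],[0.004,-0.049,0,6.7,0,-6.7,-1],[0.004,-0.049,0,6.7,0,-6.7,-1],[0.004,-0.049,0,6.7,0,-6.7,-1],[0.004,-0.049,0,6.7,0,-6.7,-1],[0.004,-0.049,0,6.7,0,-6.7,-1]]])

```text
time_s: 12.67
position: [0.5544, -0.4634, 0.2497]
ee_rot: [[0.328, 0.92, 0.213], [0.772, -0.392, 0.501], [0.545, -0.0, -0.839]]
wrist_force: [0.5, 1.2, -1.4]
width: 0.0156
```

```bash
python3 - <<'E'
from h import *
np.set_printoptions(precision=4,suppress=True)
rep(); t,Rf=tipcam(); print(inbr(t)); 
def pr(l,P):print(l,(proj('side',P)-[370,260]+.4)*9,(proj('top',P)-[380,160]+.4)*9)
pr('tip',[t+Rf@[0,.01,.00],t-Rf@[0,.01,0]]); pr('bend',[t-Rf@np.array([.819,0,-.574])*.042]); pr('collar L,R',[t+Rf@(-TIP+[0,.027,.0025]),t+Rf@(-TIP+[0,-.027,.0025])])
crop('side','pics/s11.png',370,260,70,60,9)
crop('top','pics/t11.png',380,160,70,60,9)
E
```

```text
t 12.6667 tip [ 0.6218 -0.3055  0.0453] yaw/lean/roll (np.float64(66.94511985032798), np.float64(33.01127422405965), np.float64(0.009469129850435446)) F [ 0.4917  1.22   -1.3921] M [-0.5798  0.2828  0.0179] w 0.015619496284694072
(np.float64(-73.08359835972817), np.float64(-0.15662316879802612))
tip [[296.2837 386.0959]
 [380.3477 371.9015]] [[162.5859 278.7818]
 [184.59   219.0865]]
bend [[438.5562 504.7946]] [[300.1125 298.4594]]
collar L,R [[413.5126 461.3965]
 [661.5867 417.9446]] [[388.3891 397.6426]
 [448.4101 230.8793]]
```

View pics/s11.png

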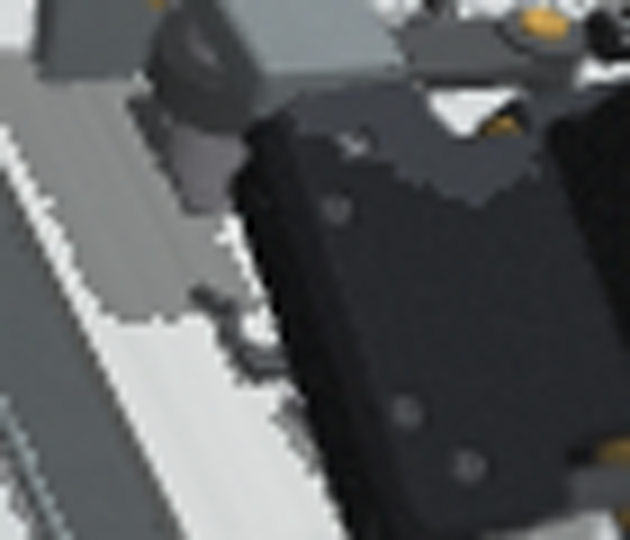

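View pics/t11.png

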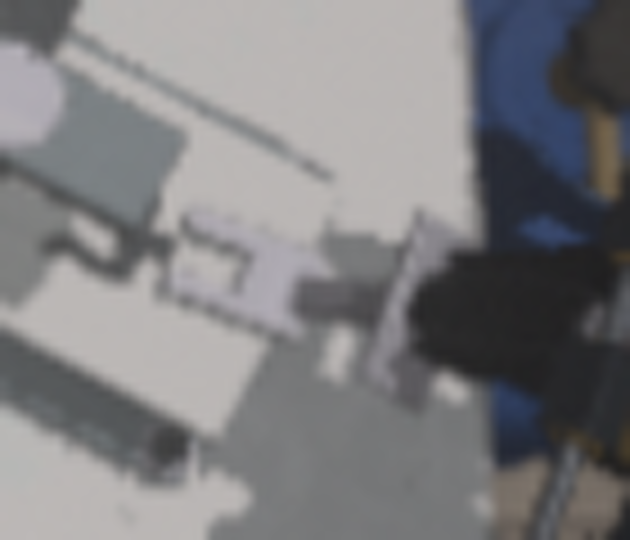

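```bash
python3 - <<'E'
from h import *
t,R=tipcam(); x,y=inbr(t); plan(x,y,67,-54,-0.5,61,lean=34,z=.0442)
E
```

```text
[-0.005, 0.017, 0.008, -3.6, -1.5, 2.6, -1] ,
[-0.011, 0.017, 0.017, -2.0, -3.1, 3.7, -1] ,
[-0.017, 0.017, 0.025, -0.4, -4.7, 4.8, -1] ,
[-0.023, 0.017, 0.034, 1.3, -6.3, 5.8, -1] ,
[-0.028, 0.017, 0.043, 2.9, -7.9, 6.9, -1] ,
[-0.034, 0.017, 0.052, 4.6, -9.5, 8.0, -1] ,
[-0.04, 0.017, 0.06, 6.3, -11.1, 9.1, -1] ,
[-0.046, 0.017, 0.069, 8.0, -12.7, 10.2, -1] ,
[-0.052, 0.017, 0.078, 9.8, -14.3, 11.4, -1] ,
[-0.057, 0.017, 0.087, 11.5, -15.9, 12.5, -1] ,
```

>>> servo_tool(steps=[[[-0.005,0.017,0.008,-3.6,-1.5,2.6,-1],[-0.011,0.017,0.017,-2,-3.1,3.7,-1],[-0.017,0.017,0.025,-0.4,-4.7,4.8,-1],[-0.023,0.017,0.034,1.3,-6.3,5.8,-1],[-0.028,0.017,0.043,2.9,-7.9,6.9,-1],[-0.034,0.017,0.052,4.6,-9.5,8,-1],[-0.04,0.017,0.06,6.3,-11.1,9.1,-1],[-0.046,0.017,0.069,8,-12.7,10.2,-1],[-0.052,0.017,0.078,9.8,-14.3,11.4,-1],[-0.057,0.017,0.087,11.5,-15.9,12.5,-1]]])

```text
time_s: 13.6
position: [0.5461, -0.4418, 0.2456]
ee_rot: [[0.403, 0.874, 0.271], [0.725, -0.486, 0.489], [0.559, -0.0, -0.829]]
wrist_force: [-0.9, -0.3, -0.8]
width: 0.0153
```

```bash
python3 - <<'E'
from h import *
np.set_printoptions(precision=4,suppress=True)
rep(); t,Rf=tipcam(); print(inbr(t)); 
def pr(l,P):print(l,(proj('side',P)-[350,240]+.4)*7,(proj('top',P)-[370,160]+.4)*9)
pr('tip',[t+Rf@[0,.01,.00],t-Rf@[0,.01,0]])
crop('side','pics/s12.png',350,240,90,80,7)
crop('top','pics/t12.png',370,160,70,60,9)
E
```

```text
t 13.6 tip [ 0.6314 -0.2887  0.0442] yaw/lean/roll (np.float64(60.916014390738766), np.float64(33.97788730475882), np.float64(0.026835342648156187)) F [-0.8796 -0.2765 -0.7802] M [-0.6347  0.384  -0.0448] w 0.015293606095471653
(np.float64(-53.7938250935549), np.float64(-0.38442789616712825))
tip [[343.1759 395.9675]
 [410.497  390.1278]] [[193.7077 248.3028]
 [221.9315 191.5349]]
```

View pics/s12.png

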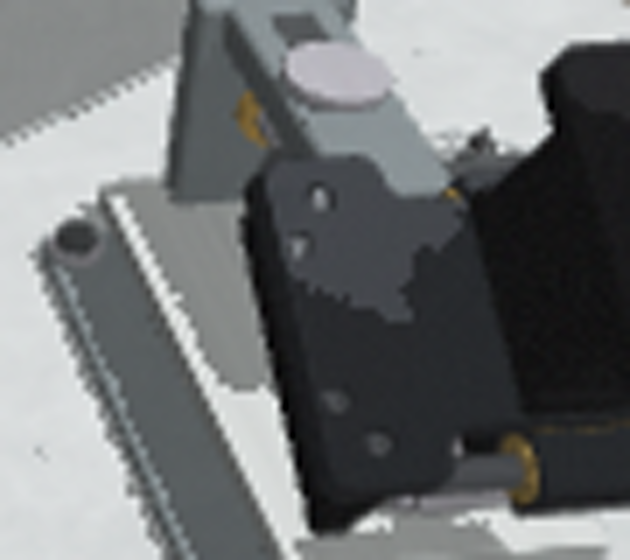

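View pics/t12.png

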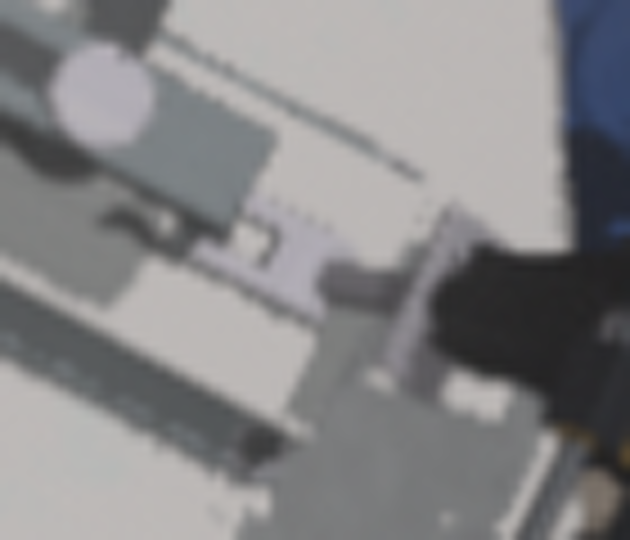

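```bash
python3 - <<'E'
from h import *
T=lambda x,y:(370+x/9-.45,160+y/9-.45)
for p,z in [((190,258),.0435),((101,215),.0435),((235,232),.114),((277,137),.114),((196,258),.0442),((320,320),.0442),((103,93),.1176)]: print(p,inbr(onz('top',T(*p),z)))
t,R=tipcam(); x,y=inbr(t); plan(x,y,61,-35,-.4,61,lean=34,z=.0442)
E
```

```text
(190, 258) (np.float64(-54.01388239451398), np.float64(12.635700694253352))
(101, 215) (np.float64(-23.440542989601074), np.float64(13.598768806440027))
(235, 232) (np.float64(-51.17539305797926), np.float64(16.244462708881763))
(277, 137) (np.float64(-49.88816018648091), np.float64(-14.639059557114418))
(196, 258) (np.float64(-55.56576420953902), np.float64(11.926101129306701))
(320, 320) (np.float64(-98.55430240889272), np.float64(11.094915667906596))
(103, 93) (np.float64(1.7336037180073323), np.float64(-1.2889445023463169))
[-0.001, -0.0, -0.001, 1.5, -0.1, 1.1, -1] ,
[-0.001, -0.0, -0.001, 3.1, -0.1, 2.1, -1] ,
[-0.001, -0.0, -0.001, 4.6, -0.0, 3.2, -1] ,
[-0.001, -0.0, -0.001, 6.1, 0.0, 4.2, -1] ,
[-0.001, -0.0, -0.001, 7.6, 0.1, 5.2, -1] ,
[-0.001, -0.0, -0.001, 9.2, 0.1, 6.3, -1] ,
[-0.001, -0.0, -0.001, 10.7, 0.1, 7.3, -1] ,
[-0.001, -0.0, -0.001, 12.2, 0.2, 8.3, -1] ,
[-0.001, -0.0, -0.001, 13.8, 0.2, 9.4, -1] ,
[-0.001, -0.0, -0.001, 15.3, 0.3, 10.4, -1] ,
```

>>> servo_tool(steps=[[[0,0,0,1.7,-0.1,1.1,-1],[0,0,0,3.4,-0.2,2.3,-1],[0,0,0,5.1,-0.2,3.4,-1],[0,0,0,6.8,-0.2,4.6,-1],[0,0,0,8.5,-0.2,5.8,-1],[0,0,0,10.2,-0.2,6.9,-1],[0,0,0,12,-0.2,8.1,-1],[0,0,0,13.7,-0.2,9.3,-1],[0,0,0,15.4,-0.2,10.4,-1],[0,0,0,17,-0.2,11.5,-1]]])

```text
time_s: 14.53
position: [0.556, -0.4233, 0.2455]
ee_rot: [[0.403, 0.875, 0.27], [0.725, -0.485, 0.49], [0.559, -0.001, -0.829]]
wrist_force: [-0.4, -0.1, -2.6]
width: 0.0157
```

```bash
python3 - <<'E'
from h import *
np.set_printoptions(precision=4,suppress=True)
rep(); s=env.read_state(); t,Rf=tipcam(); x,y=inbr(t);print(x,y, 'push',-s['wrist_force'][:2]@UX, s['wrist_force'][:2]@UY)
plan(x,y,61,x+12,y,61,lean=34,z=.0442)
crop('top','pics/t13.png',360,150,70,60,9)
E
```

```text
t 14.5333 tip [ 0.641  -0.27    0.0442] yaw/lean/roll (np.float64(60.947239910646466), np.float64(34.005840147365994), np.float64(0.06444412950133796)) F [-0.4201 -0.1176 -2.6315] M [-0.5321  0.3553 -0.0231] w 0.01569911898507773
-32.73524492577913 0.2838012691557743 push 0.30651756203969566 0.3103739482260598
[-0.001, -0.0, -0.001, 1.0, -0.2, 0.7, -1] ,
[-0.001, -0.0, -0.001, 2.0, -0.2, 1.3, -1] ,
[-0.001, -0.0, -0.001, 3.0, -0.2, 2.0, -1] ,
[-0.001, -0.0, -0.001, 4.0, -0.2, 2.7, -1] ,
[-0.001, -0.0, -0.001, 5.0, -0.2, 3.4, -1] ,
[-0.001, -0.0, -0.001, 6.0, -0.2, 4.0, -1] ,
[-0.001, -0.0, -0.001, 7.0, -0.2, 4.7, -1] ,
[-0.001, -0.0, -0.001, 8.0, -0.2, 5.4, -1] ,
[-0.001, -0.0, -0.001, 9.0, -0.2, 6.0, -1] ,
[-0.001, -0.0, -0.001, 10.0, -0.2, 6.7, -1] ,
```

View pics/t13.png

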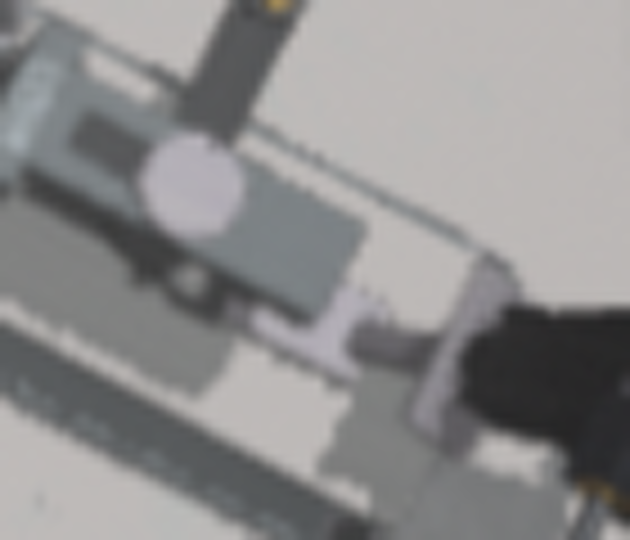

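>>> servo_tool(steps=[[[0,0,0,1,0,0.7,-1],[0,0,0,2,0,1.3,-1],[0,0,0,3,0,2,-1],[0,0,0,4,0,2.7,-1],[0,0,0,5,0,3.4,-1],[0,0,0,5.8,0,3.9,-1],[0,0,0,6.6,0,4.4,-1],[0,0,0,7.4,0,5,-1],[0,0,0,7.4,0,5,-1],[0,0,0,7.4,0,5,-1]]])

```text
time_s: 15.42
position: [0.5605, -0.4155, 0.2457]
ee_rot: [[0.402, 0.874, 0.271], [0.725, -0.485, 0.489], [0.559, -0.0, -0.829]]
wrist_force: [0.5, -3.4, -1.9]
width: 0.0158
```

```bash
cat >> h.py <<'E'
def st():
    rep(); s=env.read_state(); t,Rf=tipcam(s); x,y=inbr(t);print('x,y',x,y, 'push',-s['wrist_force'][:2]@UX, 'lat',s['wrist_force'][:2]@UY); return x,y
E
python3 - <<'E'
from h import *
np.set_printoptions(precision=4,suppress=True)
x,y=st(); print(go(61,34,br(x+8,y,.0442)))
E
```

```text
t 15.4167 tip [ 0.6458 -0.2624  0.0443] yaw/lean/roll (np.float64(60.96204747397408), np.float64(33.98707669744962), np.float64(0.012557939503482793)) F [ 0.5339 -3.4103 -1.8752] M [-1.1248  0.2807 -0.2968] w 0.01578753898395252
x,y -23.754885600067936 -0.19292157296889964 push 2.7238647206957247 lat -2.1202876064404053
(array([ 0.0001,  0.0002, -0.0005]), array([6.5189, 0.0417, 4.5607]))
```

>>> servo_tool(steps=[[[0,0,0,0.8,0.3,0.6,-1],[0,0,0,1.6,0.6,1.1,-1],[0,0,0,2.4,0.9,1.7,-1],[0,0,0,3.2,1.2,2.2,-1],[0,0,0,4,1.2,2.8,-1],[0,0,0,4.5,1.2,3.2,-1],[0,0,0,5,1.2,3.5,-1],[0,0,0,5.5,1.2,3.9,-1],[0,0,0,5.5,1.2,3.9,-1],[0,0,0,5.5,1.2,3.9,-1]]])

```text
time_s: 16.25
position: [0.5646, -0.4106, 0.2458]
ee_rot: [[0.402, 0.875, 0.271], [0.726, -0.485, 0.488], [0.558, 0.0, -0.83]]
wrist_force: [-3.2, -5.6, 0.4]
width: 0.0158
```

```bash
python3 - <<'E'
from h import *
np.set_printoptions(precision=4,suppress=True)
x,y=st(); print(go(61,34,br(x+6,y,.0442)))
f=crop('top','pics/t14.png',360,150,70,60,9)
E
```

```text
t 16.25 tip [ 0.6497 -0.2577  0.0443] yaw/lean/roll (np.float64(60.99114015189453), np.float64(33.91932659906039), np.float64(-0.001957760883265237)) F [-3.1841 -5.6452  0.3885] M [-1.1615  0.7174  0.0512] w 0.015759887219452984
x,y -17.75398810986387 -1.3565533645076122 push 6.481085294212536 lat 0.04798423257614913
(array([ 0.0001,  0.0014, -0.0001]), array([4.5746, 0.0369, 3.4419]))
```

View pics/t14.png

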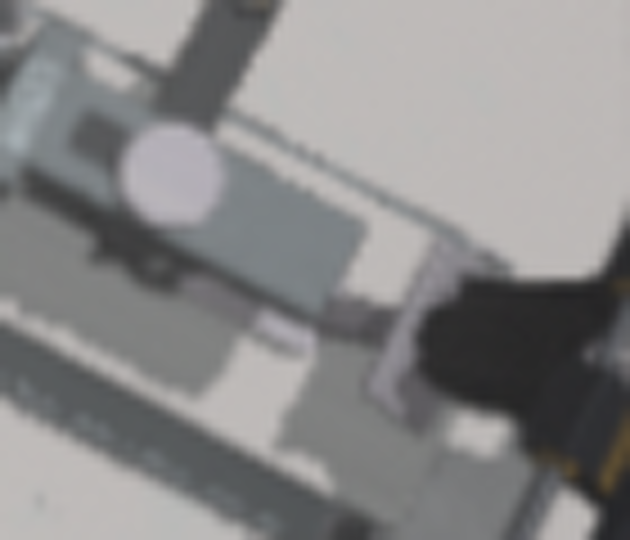

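>>> servo_tool(steps=[[[0,0.001,0,0.6,0,0.4,-1],[0,0.001,0,1.2,0,0.9,-1],[0,0.001,0,1.8,0,1.3,-1],[0,0.001,0,2.4,0,1.8,-1],[0,0.001,0,3,0,2.2,-1],[0,0.001,0,3.6,0,2.7,-1],[0,0.001,0,4.2,0,3.1,-1],[0,0.001,0,4.6,0,3.4,-1],[0,0.001,0,4.6,0,3.4,-1],[0,0.001,0,4.6,0,3.4,-1]]])

```text
time_s: 17.13
position: [0.5671, -0.406, 0.2459]
ee_rot: [[0.402, 0.875, 0.271], [0.726, -0.485, 0.488], [0.558, 0.0, -0.83]]
wrist_force: [-1.7, -5.1, 0.5]
width: 0.0157
```

```bash
python3 - <<'E'
from h import *
np.set_printoptions(precision=4,suppress=True)
x,y=st(); print(go(61,34,br(x+5,y,.0442)))
E
```

```text
t 17.1333 tip [ 0.6522 -0.2532  0.0443] yaw/lean/roll (np.float64(61.01551579036721), np.float64(33.912134661375724), np.float64(-0.01816107120295179)) F [-1.6964 -5.1152  0.5153] M [-1.1388  0.7031  0.0529] w 0.015728657932490033
x,y -12.60174779249245 -1.360141819479232 push 5.296257468887467 lat -0.9962316679341184
(array([0.0002, 0.0015, 0.0002]), array([3.6922, 0.0543, 2.9169]))
```

```bash
python3 - <<'E'
from h import *
f=crop('top','pics/t15.png',360,150,70,60,9)
x,y=st()
E
```

```text
t 17.1833 tip [ 0.65219252 -0.25310945  0.04429096] yaw/lean/roll (np.float64(61.01095453238191), np.float64(33.91828018076046), np.float64(-0.013265763235677082)) F [-3.90671546 -4.85592273 -0.13600721] M [-1.13993244  0.72077575  0.02681248] w 0.015431049282700941
x,y -12.533049378011414 -1.3361981530348157 push 6.141098952919083 lat 1.0626922723051697
```

View pics/t15.png

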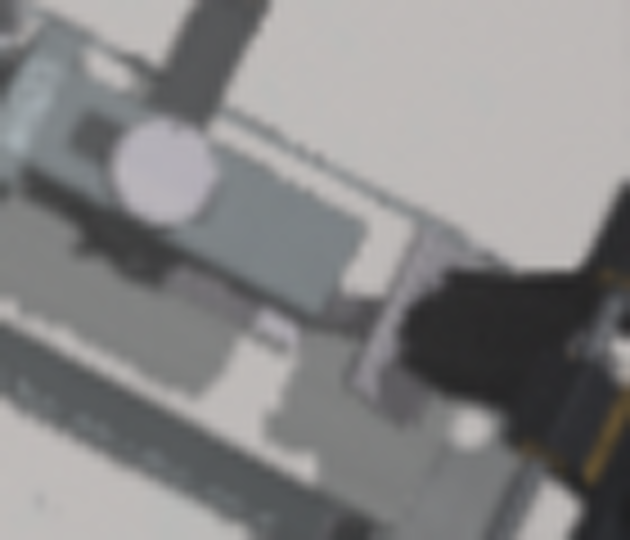

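>>> servo_tool(steps=[[[0,0.001,0,0.5,0,0.4,-1],[0,0.001,0,1,0,0.8,-1],[0,0.001,0,1.5,0,1.2,-1],[0,0.001,0,2,0,1.6,-1],[0,0.001,0,2.5,0,2,-1],[0,0.001,0,3,0,2.4,-1],[0,0.001,0,3.5,0,2.7,-1],[0,0.001,0,3.7,0,2.9,-1],[0,0.001,0,3.7,0,2.9,-1],[0,0.001,0,3.7,0,2.9,-1]]])

```text
time_s: 18.02
position: [0.5692, -0.4021, 0.2459]
ee_rot: [[0.402, 0.875, 0.271], [0.726, -0.484, 0.489], [0.558, 0.0, -0.83]]
wrist_force: [-3.8, -4.2, 0.7]
width: 0.0161
```

```bash
cat >> h.py <<'E'
def cap(f=None):
    f=eyes.grab_frame('top') if f is None else f
    c=f[150:190,365:395].astype(int); m=((c[:,:,2]-c[:,:,1]>4)&(c.sum(2)>380)).astype(np.uint8)
    n,l,s,ce=cv2.connectedComponentsWithStats(m); i=1+np.argmax(s[1:,4]); uv=ce[i]+[365,150]
    return s[i,4],inbr(onz('top',uv,.1176)),f
E
python3 - <<'E'
from h import *
np.set_printoptions(precision=4,suppress=True)
print('rest',cap(cv2.imread('pics/top0.png')[:,:,::-1])[:2])
x,y=st(); a,b,f=cap(); print('cap',a,b); crop('top','pics/t16.png',360,150,70,60,9,f); print(go(61,34,br(x+4,y,.0442)))
E
```

```text
rest (np.int32(91), (np.float64(1.1734594918731371), np.float64(-1.3674836711706404)))
t 18.0167 tip [ 0.6542 -0.249   0.0444] yaw/lean/roll (np.float64(61.04202954871899), np.float64(33.94694421029685), np.float64(-0.008271449529906891)) F [-3.7976 -4.1517  0.7304] M [-0.9545  0.7062  0.146 ] w 0.016052121071201433
x,y -7.994853506056417 -1.115663535710493 push 5.472261946224461 lat 1.308700123171227
cap 106 (np.float64(6.664713604799743), np.float64(-0.7327189394133297))
(array([-0.0002,  0.0009,  0.0006]), array([ 2.9765, -0.0727,  2.3824]))
```

View pics/t16.png

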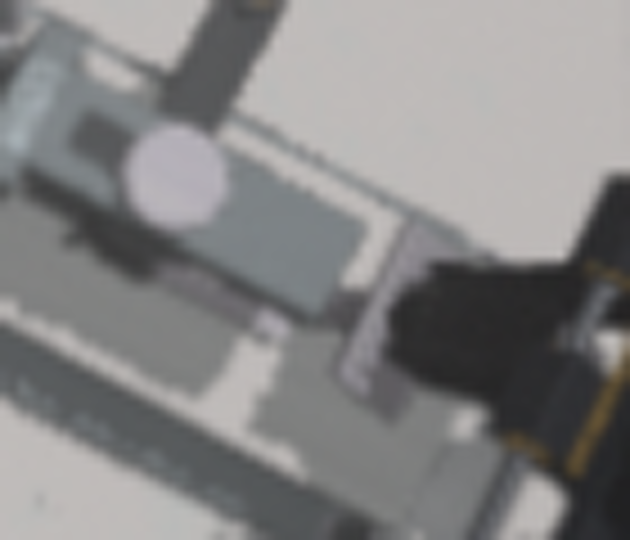

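```bash
python3 - <<'E'
from h import *
T=lambda x,y:(360+x/9-.45,150+y/9-.45)
for n,p in dict(nose16=(66,236),nose15=(76,245),nose14=(92,252)).items(): print(n,inbr(onz('top',T(*p),.0435)))
for k in (0,):
    r=go(61,34,br(-25,-.7,.0442)); print(r)
    r=go(61,34,br(-60,-.7,.0442)); print(r)
E
```

```text
nose16 (np.float64(20.61158099373405), np.float64(12.480784720190186))
nose15 (np.float64(16.605916002664816), np.float64(13.545064235958858))
nose14 (np.float64(11.224789685097376), np.float64(13.180233410335475))
(array([-0.00024084,  0.00091344,  0.00058646]), array([-14.44800532,  -0.50145136,  -9.34753053]))
(array([-0.00024084,  0.00091344,  0.00058646]), array([-43.48217948,  -0.52318391, -28.89276674]))
```

>>> servo_tool(steps=[[[0,0,0,-1,-0.1,-0.7,-1],[0,0,0,-3,-0.1,-2,-1],[0,0,0,-5,-0.2,-3.3,-1],[0,0,0,-8,-0.2,-5.2,-1],[0,0,0,-11,-0.3,-7.2,-1],[0,0,0,-14.5,-0.4,-9.5,-1],[0,0,0,-20,-0.5,-13.1,-1],[0,0,0,-26,-0.5,-17.1,-1],[0,0,0,-32,-0.5,-21.2,-1],[0,0,0,-38,-0.5,-25.2,-1]]])

```text
time_s: 18.9
position: [0.5462, -0.4426, 0.2456]
ee_rot: [[0.402, 0.875, 0.271], [0.726, -0.485, 0.488], [0.558, 0.0, -0.83]]
wrist_force: [0.7, -0.3, -2.7]
width: 0.0158
```

```bash
python3 - <<'E'
from h import *
np.set_printoptions(precision=4,suppress=True)
x,y=st(); a,b,f=cap(); print('cap',a,b); crop('top','pics/t17.png',360,150,70,60,9,f)
crop('side','pics/s17.png',350,240,90,80,7)
print(go(61,34,br(-90,-.7,.06)))
E
```

```text
t 18.9 tip [ 0.6313 -0.2896  0.0441] yaw/lean/roll (np.float64(61.024360422317976), np.float64(33.94400047174462), np.float64(-0.012882182400362045)) F [ 0.6938 -0.3014 -2.6735] M [-0.5141  0.3424 -0.0339] w 0.015812188351546887
x,y -54.60602850752797 -0.7246775545377606 push -0.07276506467683143 lat -0.7528860052774053
cap 105 (np.float64(1.2726568734216148), np.float64(-0.5005564245338259))
(array([ 0.0015,  0.0017, -0.0006]), array([-20.0016,  -0.103 , -32.4142]))
```

View pics/t17.png

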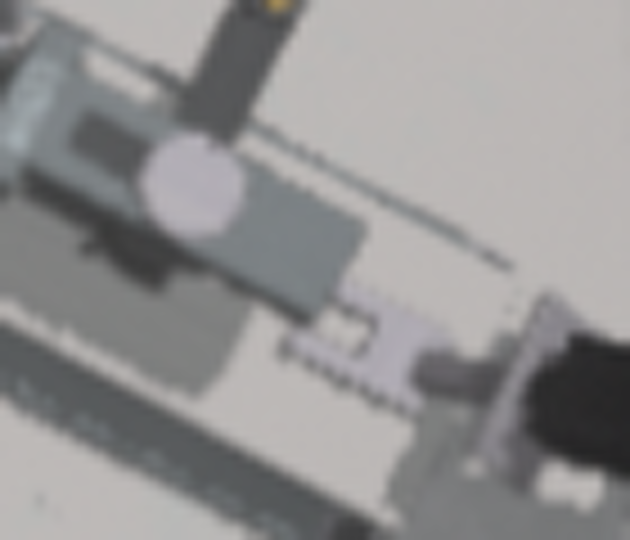

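View pics/s17.png

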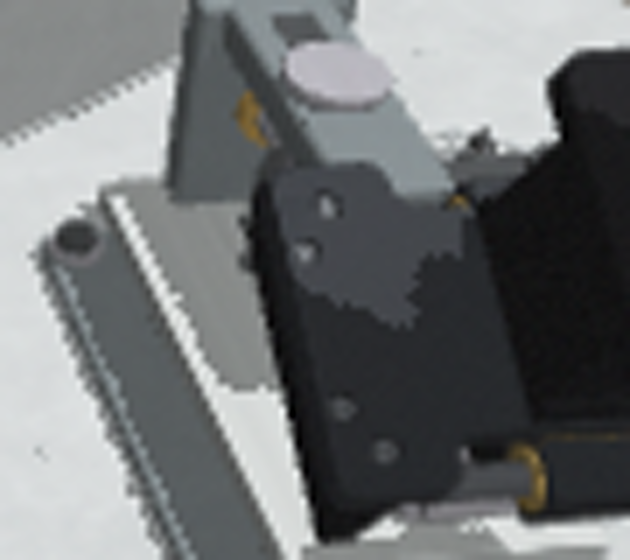

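```bash
python3 - <<'E'
from h import *
np.set_printoptions(precision=4,suppress=True)
print(go(61,34,br(-80,-.7,.05)));print(go(61,34,br(-150,-.7,.13)))
E
```

```text
(array([ 0.0015,  0.0017, -0.0006]), array([-17.2793,  -0.126 , -18.5365]))
(array([ 0.0015,  0.0017, -0.0006]), array([ -30.7573,    0.0448, -123.98  ]))
```

>>> servo_tool(steps=[[[0,0,0,-9,0,-9,-1],[0,0,0,-17,0,-18,-1],[0,0,0,-19,0,-31,-1],[0,0,0,-21,0,-46,-1],[0,0,0,-23,0,-61,-1],[0,0,0,-25,0,-76,-1],[0,0,0,-27,0,-91,-1],[0,0,0,-29,0,-107,-1],[0,0,0,-31,0,-120,-1],[0,0,0,-31,0,-124,-1]]])

```text
time_s: 19.83
position: [0.4986, -0.5287, 0.3341]
ee_rot: [[0.403, 0.873, 0.275], [0.727, -0.488, 0.483], [0.555, 0.005, -0.832]]
wrist_force: [0.7, -0.7, -1.4]
width: 0.0157
```

```bash
python3 - <<'E'
from h import *
np.set_printoptions(precision=4,suppress=True)
x,y=st(); a,b,f=cap(); print('cap',a,b)
g=crop('side','pics/s18.png',370,250,60,60,10)
crop('side','pics/s18b.png',340,200,140,120,5,g)
print(env.read_state()['joint_pos'])
E
```

```text
t 19.8333 tip [ 0.5848 -0.3772  0.1319] yaw/lean/roll (np.float64(60.99361608913108), np.float64(33.744888177712376), np.float64(-0.29272303637414315)) F [ 0.6899 -0.7469 -1.3946] M [-0.5743  0.3356 -0.0087] w 0.015738621308587025
x,y -153.71715831699728 -2.5651355470653874 push 0.318768641214512 lat -0.9655076693325482
cap 95 (np.float64(1.215311967752243), np.float64(-0.8993700590424347))
[-1.0492  0.7945  1.1564  0.4998  1.5267 -0.6503]
```

View pics/s18.png

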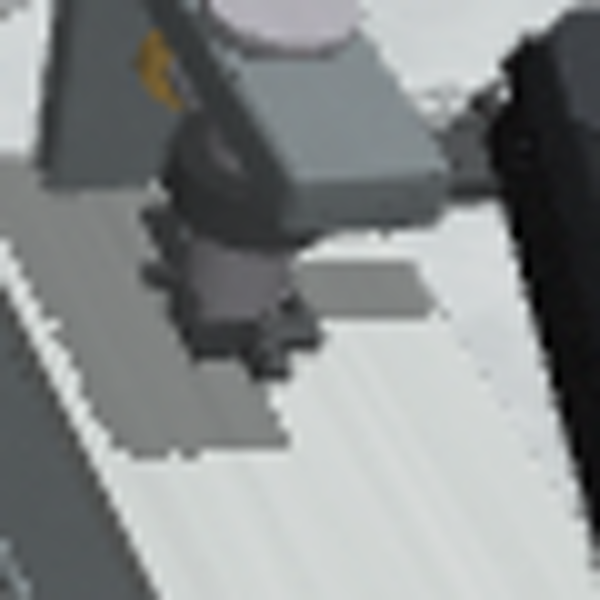

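View pics/s18b.png

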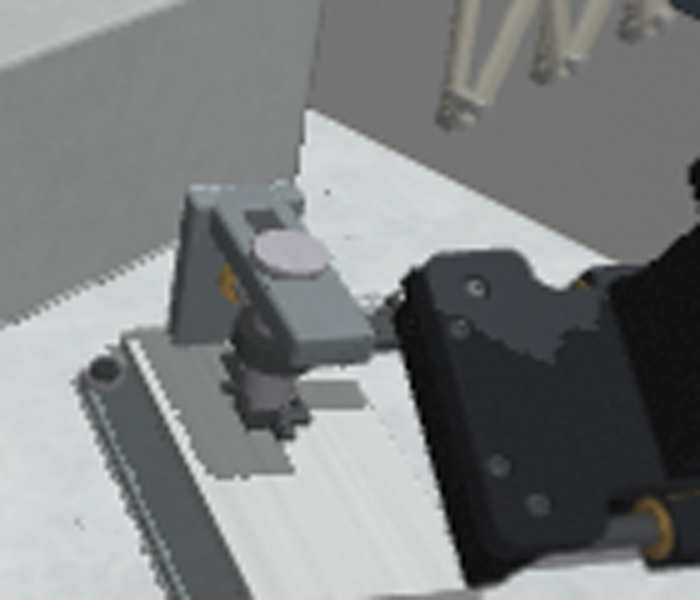

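```bash
python3 - <<'E'
from h import *
np.set_printoptions(precision=3,suppress=True)
S=lambda x,y:(370+x/10-.45,250+y/10-.45)
for n,p,z in [('tab low L',(258,380),.04),('tab low R',(290,378),.04),('bar R',(328,335),.0415),('bar L',(198,360),.0405)]: print(n,inbr(onz('side',S(*p),z)))
# first leg: reverse transit
s=env.read_state(); p0=np.array(s['position'])
p1=np.array([.43,-.13,.45])
for i in range(1,11):
    f=i/10
    r,sh=delta(Rfork(61-16*f,34-19*f)@D,p0+(p1-p0)*f); print(np.round(r,3),np.round(sh))
E
```

```text
tab low L (np.float64(-22.049714331125074), np.float64(3.713040259620891))
tab low R (np.float64(-22.276463954854236), np.float64(-3.0818570755218753))
bar R (np.float64(-11.490493671080616), np.float64(-15.344700411264826))
bar L (np.float64(-14.76169209654209), np.float64(13.966602510764524))
[-0.011 -0.03   0.023] [ 33. -25.   8.]
[-0.026 -0.064  0.047] [ 65. -51.  15.]
[-0.039 -0.097  0.071] [ 98. -76.  23.]
[-0.052 -0.13   0.096] [ 130. -101.   31.]
[-0.064 -0.163  0.121] [ 163. -127.   38.]
[-0.075 -0.196  0.147] [ 196. -152.   46.]
[-0.086 -0.229  0.173] [ 228. -177.   53.]
[-0.095 -0.262  0.2  ] [ 261. -203.   61.]
[-0.104 -0.294  0.227] [ 293. -228.   69.]
[-0.112 -0.327  0.254] [ 326. -254.   76.]
```

>>> servo_tool(steps=[[[-0.011,-0.03,0.023,33,-25,8,-1],[-0.026,-0.064,0.047,65,-51,15,-1],[-0.039,-0.097,0.071,98,-76,23,-1],[-0.052,-0.13,0.096,130,-101,31,-1],[-0.064,-0.163,0.121,163,-127,38,-1],[-0.075,-0.196,0.147,196,-152,46,-1],[-0.086,-0.229,0.173,228,-177,53,-1],[-0.095,-0.262,0.2,261,-203,61,-1],[-0.104,-0.294,0.227,293,-228,69,-1],[-0.112,-0.327,0.254,326,-254,76,-1]]])

```text
time_s: 20.77
position: [0.4288, -0.1302, 0.449]
ee_rot: [[0.684, 0.706, 0.181], [0.682, -0.708, 0.184], [0.258, -0.003, -0.966]]
wrist_force: [1.4, 1.0, -0.5]
width: 0.0159
```

```bash
python3 - <<'E'
from h import *
np.set_printoptions(precision=3,suppress=True)
import json; G=json.load(open('grasp.json')); RG=np.array(G['R']); pG=np.array(G['p'])
s=env.read_state(); p0=np.array(s['position']); print(p0,s['width'])
Rf0=np.array(s['ee_rot'])@D; y0,l0,_=yl(Rf0); print(y0,l0)
for i in range(1,11):
    f=i/10
    x=p0[0]+(pG[0]-p0[0])*f-.03*np.sin(np.pi*f); y=p0[1]+(pG[1]-p0[1])*f; z=p0[2]+(.435-p0[2])*f
    r,sh=delta(Rfork(y0+(15.3-y0)*f,l0*(1-f))@D,[x,y,z]); print([*map(float,np.round(r,3)),*map(float,np.round(sh)),-1],',')
E
```

```text
[ 0.429 -0.13   0.449] 0.01585100456124363
44.90327424465567 14.946393933173514
[-0.015, -0.026, 0.05, 21.0, -30.0, 7.0, -1] ,
[-0.027, -0.052, 0.101, 43.0, -58.0, 15.0, -1] ,
[-0.037, -0.078, 0.151, 66.0, -86.0, 22.0, -1] ,
[-0.046, -0.104, 0.202, 90.0, -112.0, 30.0, -1] ,
[-0.053, -0.129, 0.254, 117.0, -136.0, 39.0, -1] ,
[-0.059, -0.155, 0.305, 145.0, -158.0, 48.0, -1] ,
[-0.064, -0.18, 0.357, 176.0, -178.0, 58.0, -1] ,
[-0.067, -0.205, 0.409, 208.0, -197.0, 68.0, -1] ,
[-0.069, -0.23, 0.462, 241.0, -214.0, 78.0, -1] ,
[-0.07, -0.254, 0.514, 275.0, -230.0, 89.0, -1] ,
```

>>> servo_tool(steps=[[[-0.015,-0.026,0.05,21,-30,7,-1],[-0.027,-0.052,0.1,43,-58,15,-1],[-0.037,-0.078,0.15,66,-86,22,-1],[-0.046,-0.104,0.2,90,-112,30,-1],[-0.053,-0.129,0.254,117,-136,39,-1],[-0.059,-0.155,0.305,145,-158,48,-1],[-0.064,-0.18,0.357,176,-178,58,-1],[-0.067,-0.205,0.41,208,-197,68,-1],[-0.069,-0.23,0.462,241,-214,78,-1],[-0.07,-0.254,0.514,275,-230,89,-1]]])

```text
time_s: 21.6
position: [0.4693, 0.2391, 0.434]
ee_rot: [[0.965, 0.263, -0.004], [0.263, -0.965, -0.0], [-0.004, -0.001, -1.0]]
wrist_force: [0.2, -1.0, -1.0]
width: 0.0154
```

```bash
python3 - <<'E'
from h import *
np.set_printoptions(precision=4,suppress=True)
import json; G=json.load(open('grasp.json')); RG=np.array(G['R']); pG=np.array(G['p'])
print(env.read_state()['position'],delta(RG,[pG[0],pG[1],.4313]))
E
```

```text
[0.4693 0.2391 0.434 ] (array([-0.0005,  0.004 , -0.0007]), array([0.2525, 3.0173, 2.6672]))
```

>>> servo_tool(steps=[[[0,0.004,0,0.2,3,2.7,-1],[0,0.004,0,0.2,3,2.7,-1],[0,0.004,0,0.2,3,2.7,-1],[0,0.004,0,0.2,3,2.7,-1],[0,0.004,0,0.2,3,2.7,-1],[0,0.004,0,0.2,3,2.7,-1],[0,0.004,0,0.2,3,2.7,-1],[0,0.004,0,0.2,3,2.7,-1],[0,0.004,0,0.2,3,2.7,-1],[0,0.004,0,0.2,3,2.7,-1]]])

```text
time_s: 22.43
position: [0.4703, 0.236, 0.4314]
ee_rot: [[0.965, 0.263, 0.0], [0.263, -0.965, 0.001], [0.0, -0.001, -1.0]]
wrist_force: [-0.5, -0.5, -1.0]
width: 0.0157
```

```bash
python3 - <<'E'
from h import *
np.set_printoptions(precision=4,suppress=True)
import json; G=json.load(open('grasp.json')); RG=np.array(G['R']); pG=np.array(G['p'])
s=env.read_state();print(s['position'],delta(RG,[pG[0],pG[1],.4313]))
crop('side','pics/s20.png',140,60,140,190,4)
a=cv2.imread('pics/s4.png');b=cv2.imread('pics/s20.png')
A=np.hstack([a[320:480,180:340],b[320:480,180:340]]); cv2.imwrite('pics/cmp.png',cv2.resize(A,None,fx=2.5,fy=2.5))
E
```

```text
[0.4703 0.236  0.4314] (array([-0.0005, -0.0002, -0.0012]), array([ 0.0873, -0.2321,  0.1098]))
```

View pics/cmp.png

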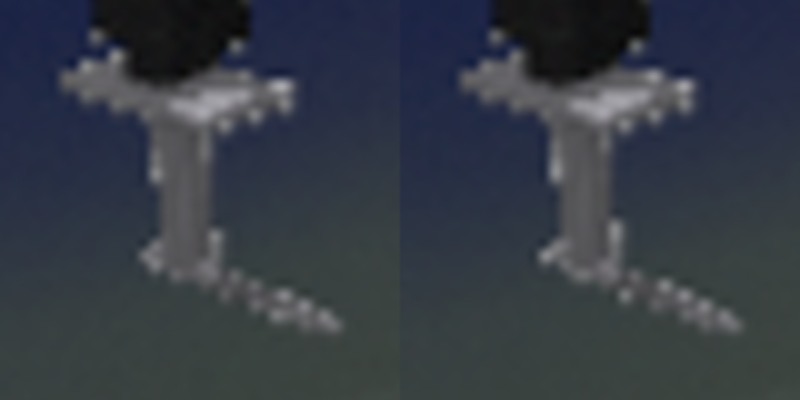

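>>> servo_tool(steps=[[[0,0,0,0,0,14,-1],[0,0,0,0,0,28,-1],[0,0,0,0,0,42,-1],[0,0,0,0,0,56,-1],[0,0,0,0,0,70,-1],[0,0,0,0,0,84,-1],[0,0,0,0,0,97,-1],[0,0,0,0,0,107,-1],[0,0,0,0,0,114,-1],[0,0,0,0,0,116,-1]]])

```text
time_s: 23.32
position: [0.4701, 0.2361, 0.3143]
ee_rot: [[0.965, 0.263, -0.002], [0.263, -0.965, 0.0], [-0.002, -0.001, -1.0]]
wrist_force: [0.3, -0.6, -2.6]
width: 0.0158
```

```bash
python3 - <<'E'
from h import *
np.set_printoptions(precision=4,suppress=True)
import json; G=json.load(open('grasp.json')); RG=np.array(G['R']); pG=np.array(G['p'])
s=env.read_state();print(s['position'],s['wrist_force'],delta(RG,pG))
E
```

```text
[0.4701 0.2361 0.3143] [ 0.2594 -0.6451 -2.6362] (array([-0.0005,  0.0019, -0.0009]), array([ 0.2231, -0.0827,  2.6414]))
```

Lower the last bit, settle, then open partly (fingers stay clear of everything).

>>> servo_tool(steps=[[[0,0.002,-0.001,0.2,0,1,-1],[0,0.002,-0.001,0.2,0,2,-1],[0,0.002,-0.001,0.2,0,2.8,-1],[0,0.002,-0.001,0.2,0,2.8,-1],[0,0.002,-0.001,0.2,0,2.8,-1],[0,0.002,-0.001,0.2,0,2.8,-1],[0,0.002,-0.001,0.2,0,2.8,-1],[0,0.002,-0.001,0.2,0,2.8,-1],[0,0.002,-0.001,0.2,0,2.8,-1],[0,0.002,-0.001,0.2,0,2.8,-1]]])

```text
time_s: 24.15
position: [0.4703, 0.2362, 0.3116]
ee_rot: [[0.965, 0.264, 0.0], [0.264, -0.965, 0.001], [0.001, -0.001, -1.0]]
wrist_force: [-0.3, -0.6, 0.2]
width: 0.0158
```

```bash
python3 - <<'E'
from h import *
np.set_printoptions(precision=4,suppress=True)
import json; G=json.load(open('grasp.json')); RG=np.array(G['R']); pG=np.array(G['p'])
s=env.read_state();print(s['position'],s['wrist_force'],delta(RG,pG))
E
```

```text
[0.4703 0.2362 0.3116] [-0.2681 -0.5657  0.1843] (array([-0.0005, -0.0004,  0.    ]), array([-0.0216, -0.0962,  0.0113]))
```

>>> servo_tool(steps=[[[0,0,0,0,0,0,-0.5],[0,0,0,0,0,0,-0.3],[0,0,0,0,0,0,0],[0,0,0,0,0,0,0.3],[0,0,0,0,0,0,0.5],[0,0,0,0,0,0,0.7],[0,0,0,0,0,0,0.7],[0,0,0,0,0,0,0.7],[0,0,0,0,0,0,0.7],[0,0,0,0,0,0,0.7]]])

```text
time_s: 24.98
position: [0.4703, 0.2362, 0.3116]
ee_rot: [[0.965, 0.264, 0.0], [0.264, -0.965, 0.001], [0.001, -0.001, -1.0]]
wrist_force: [0.3, 1.0, 0.4]
width: 0.0707
```

>>> servo_tool(steps=[[[0,0,0,0,0,-6,0.7],[0,0,0,0,0,-16,0.7],[0,0,0,0,0,-28,0.7],[0,0,0,0,0,-42,0.7],[0,0,0,0,0,-56,0.7],[0,0,0,0,0,-70,0.7],[0,0,0,0,0,-84,0.7],[0,0,0,0,0,-98,0.7],[0,0,0,0,0,-110,0.7],[0,0,0,0,0,-118,0.7]]])

```text
time_s: 25.82
position: [0.4704, 0.2362, 0.432]
ee_rot: [[0.965, 0.264, 0.004], [0.264, -0.965, 0.002], [0.004, -0.001, -1.0]]
wrist_force: [0.6, -0.4, -0.2]
width: 0.074
```

```bash
python3 - <<'E'
from h import *
np.set_printoptions(precision=4,suppress=True)
g=eyes.grab_frame('side'); crop('side','pics/s21.png',160,150,100,100,6,g); crop('side','pics/s21b.png',340,220,110,120,5,g)
f=eyes.grab_frame('top'); cv2.imwrite('pics/t21.png',f[:,:,::-1]); print(cap(f)[:2])
s=env.read_state();print(s['position'],s['width'],s['time_s'])
# change of bystanders vs start
s0=cv2.imread('pics/side0.png')[:,:,::-1].astype(int); d=abs(g.astype(int)-s0).sum(2); 
for n,(x0,y0,x1,y1) in dict(jar=(255,232,282,270),block=(230,258,272,295),tape=(176,204,196,226),rack=(180,160,240,245)).items(): print(n,d[y0:y1,x0:x1].mean(),(d[y0:y1,x0:x1]>90).sum())
E
```

```text
(np.int32(100), (np.float64(1.1636318181143979), np.float64(-0.6435273090290445)))
[0.4706 0.2363 0.4318] 0.07380616623457287 25.9167
jar 5.784600389863548 0
block 8.152509652509652 0
tape 35.154545454545456 65
rack 18.775490196078433 276
```

View pics/s21.png

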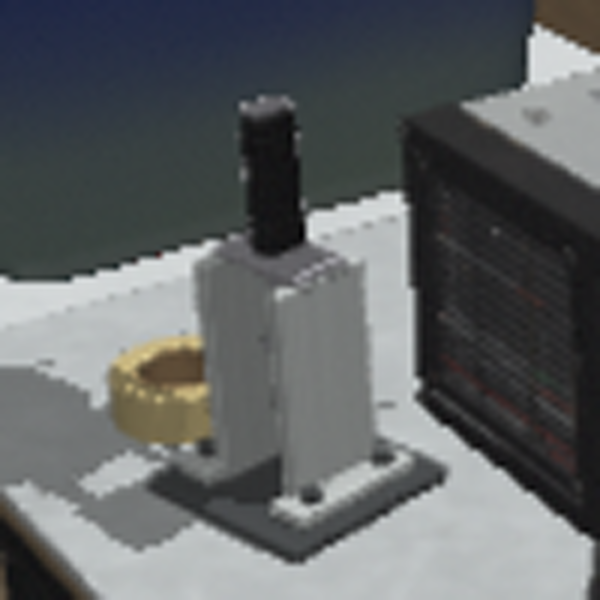

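View pics/s21b.png

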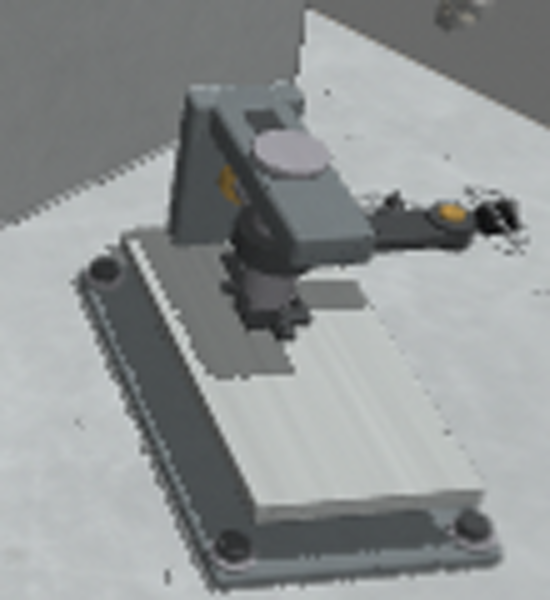

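View pics/t21.png

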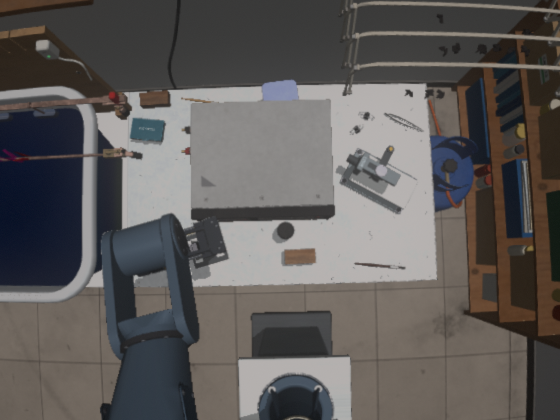

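```bash
python3 -c "
from workcell import env
print(env.hand_in())"
```

```text
the job is handed in; nothing more can be done
None
```

The clip is snapped on around the pin's groove, and the fork is hanging in its rack again, let go. I handed the job in at about 26 s.

- **Snap:** I did not see the force peak itself, only the readings at the end of each call (5 to 6.5 N during the push). I took the snap from the pictures: the pin came forward while the clip kept going, and the clip moved about 6 mm onto it. I stopped there.
- **Clip at the end:** With the fork backed away, the pin returned to its rest position to within about 0.1 mm. The clip stayed on it, with its tab about 22 mm in front of the pin; 25 mm was expected, and the position estimate is off by 1 to 2 mm.
- **Plate edge:** On the way the fork's shank caught the front edge of the bracket's plate at about 17 N. I backed off, raised it slightly and leaned the handle less, then carried on. A picture taken later showed the fork had not slipped in the grip.
- **Fork in the rack:** It stands upright with its collar on the cheeks, about 1 to 2 mm from where it first hung in the side view. The arm is raised clear of it.
- **Jar and wood block:** They did not change between the first and last pictures.
- **Tape roll:** It looks to be in the same place, but my picture comparison flagged changes there. I put those down to the arm's shadow and did not check further.

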